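# Tip a counted scoop of nuts into the yellow cell of a sorting tray

### The job

Lift the orange scoop with its three nuts out of the grey holder, where only its upright tab can be reached, and set it down upright on the cork mat and let go. Take it again by its sides, so that it can be tipped far enough, and tip all three nuts over its lip into the yellow-floored cell of the sorting tray, without the fingers touching the nuts; then stand the empty scoop upright on the cork mat again. Leave the tape measure, the bearing and the gear where they are.

Things in the scene. Friction and masses are not known exactly. Their poses are not given: they have to be found in the camera images.
- scoop: Orange plastic scoop, about 130 g, loose. Origin: centre of its flat underside; z up through the open top, +x out over the pouring lip, lifting tab at -x. Bottom x -28 to 24 mm, 3 mm thick. Two flat upright side walls, outer faces at y +-26 mm (52 mm apart), x -28 to 24 mm, z up to 42 mm: grip here to tip. In front, from x 23 mm, a chute floor rises 30 degrees to the lip.
- scoop_lip (a point): Middle of the lip's edge, upper face: 52 mm ahead (+x) of the scoop's origin, 19 mm up. Lip 52 mm wide, 46 mm between its 15 mm high cheeks. As the chute rises 30 degrees, the nuts (friction about 0.6, varies by a fifth) slide out only at some 60 to 75 degrees of nose-down tip: grip the sides with the hand leaning back 30 to 40 degrees (over the tab end) and tip from there.
- scoop_tab (a point): Middle of the top edge of the upright lifting tab: 26 mm behind (-x of) the scoop's origin, 58 mm up. The tab is 8 mm thick (along x), 30 mm wide (along y), stands 16 mm above the rear wall; both faces are free for fingers down to 35 mm below its top (the inner face looks into the scoop, above the nuts).
- holder: Grey metal stall fixed to the table. Origin: centre of its underside; the scoop stands in it, axes alike, on its 4 mm base plate (x -42 to 64, y +-37 mm). Side walls (y +-28.5 to +-33.5, x -32 to 28 mm) rise to z = 50 mm and hide the scoop's sides, 2.5 mm gap each; a stop 14 mm high stands behind, x -36.5 to -32.5 mm. The scoop lifts straight up.
- nut_0: Steel hexagon nut, 18 mm across flats, 10 mm thick, 15 g, loose in the scoop at the start. Origin: its centre; z along its hole.
- nut_1: Steel hexagon nut, 18 mm across flats, 10 mm thick, 15 g, loose in the scoop at the start. Origin: its centre; z along its hole.
- nut_2: Steel hexagon nut, 18 mm across flats, 10 mm thick, 15 g, loose in the scoop at the start. Origin: its centre; z along its hole.
- tray: Grey open sorting tray, 149 x 149 x 36 mm, fixed to the table (moves and turns between runs). Origin: centre of its underside. Walls, bottom and dividers 3 mm thick, all walls and dividers 36 mm high; two crossed dividers make four square cells 70 x 70 mm, centres at x, y = +-36.5 mm in the tray's frame.
- insert_yellow: Yellow square plastic floor insert, 68 x 68 x 2 mm, fixed on the floor of one of the tray's four cells: it marks the cell the nuts belong in. Which cell it lies in changes from run to run. Origin: centre of its underside, 3 mm above the table, in the middle of the cell; axes parallel to the tray's.
- insert_blue: Blue square plastic floor insert, 68 x 68 x 2 mm, fixed on the floor of one of the tray's four cells (a cell for other parts). Which cell it lies in changes from run to run. Origin: centre of its underside, 3 mm above the table, in the middle of the cell; axes parallel to the tray's.
- insert_green: Green square plastic floor insert, 68 x 68 x 2 mm, fixed on the floor of one of the tray's four cells (a cell for other parts). Which cell it lies in changes from run to run. Origin: centre of its underside, 3 mm above the table, in the middle of the cell; axes parallel to the tray's.
- insert_white: White square plastic floor insert, 68 x 68 x 2 mm, fixed on the floor of one of the tray's four cells (a cell for other parts). Which cell it lies in changes from run to run. Origin: centre of its underside, 3 mm above the table, in the middle of the cell; axes parallel to the tray's.
- mat: Cork mat lying on the table, 150 x 150 x 3 mm, fixed (moves between runs). Origin: centre of its underside; its top is 3 mm above the table.
- box_pile (a point): Centre of the top of a fixed pile of clear plastic compartment boxes, about 240 x 160 x 150 mm (along world x, y, z; the point is 150 mm above the table). It stands between the robot, the mat and the tray and does not move: carry the scoop and the hand over or round it. Nothing is to be done with it.
- tape_measure: Yellow tape measure with a black disc, 37 x 77 x 60 mm, loose bystander on the table. Origin: centre of its underside.
- bearing: Ball bearing ring lying flat, 52 mm diameter, 15 mm high, loose bystander on the table. Origin: centre of its underside.
- gear: Dark steel gear lying flat, 60 mm diameter, 21 mm high, loose bystander on the table. Origin: centre of its underside.

How it is judged:
On the way, in this order (a step that is already met when the one before it is completed fails the run):
1. the scoop, still holding all three nuts, stands upright on the cork mat, let go (horizontal distance between scoop and mat below 0.065 m and z of scoop in the frame of mat below 0.008 m and angle between scoop's own z axis and vertical below 0.12 rad and contact force between the fingers and scoop below 0.05 N and distance between each of nut_0, nut_1, nut_2 and scoop below 0.05 m), for 0.2 s.
2. the scoop is tipped nose down, its lip over the yellow cell (angle between scoop's own z axis and vertical above 0.8 rad and horizontal distance between scoop_lip and insert_yellow below 0.06 m), for 0.1 s.
At the end, for the whole second after the job is handed in: All three nuts lie at rest inside the yellow cell (each centre within 33 mm of the cell's middle along both of its sides and below the dividers' top), and the scoop stands upright (within 7 degrees) at rest on the cork mat, its origin within 65 mm of the mat's centre, not touched by the fingers (x of nut_0 in the frame of insert_yellow between -0.033 and 0.033 m and y of nut_0 in the frame of insert_yellow between -0.033 and 0.033 m and z of each of nut_0, nut_1, nut_2 in the frame of insert_yellow below 0.034 m and linear speed of each of nut_0, nut_1, nut_2, scoop below 0.02 m/s and x of nut_1 in the frame of insert_yellow between -0.033 and 0.033 m and y of nut_1 in the frame of insert_yellow between -0.033 and 0.033 m and x of nut_2 in the frame of insert_yellow between -0.033 and 0.033 m and y of nut_2 in the frame of insert_yellow between -0.033 and 0.033 m and horizontal distance between scoop and mat below 0.065 m and z of scoop in the frame of mat below 0.008 m and angle between scoop's own z axis and vertical below 0.12 rad and contact force between the fingers and scoop below 0.05 N).
It fails at once if the fingers touch a nut (contact force between the fingers and nut_0 above 0.3 N or contact force between the fingers and nut_1 above 0.3 N or contact force between the fingers and nut_2 above 0.3 N).
It fails at once if the tape measure, the bearing or the gear is moved by more than 30 mm (distance of any of tape_measure, bearing, gear from where it was at the start of the episode above 0.03 m).
It also fails if it takes over 72 s, if anything falls off the work surface, if the arm or the gripper's body presses on something with over 40 N, if the wrist force passes 120 N, or if a joint passes its speed limit or range.

### The arm

A 7-joint arm with a two-finger parallel gripper is mounted at the origin on a cart in front of the work surface, level with it; the furniture and walls round the work are solid. World frame = base frame: x ahead of the robot, y to its left, z up, the work surface at z = 0. Lengths are in m, angles in rad, forces in N, time in s.
With the tool pointing down it reaches from about 0.4 to 0.85 m from the base axis. Payload 10.4 kg.
Tool frame: the origin (TCP) lies midway between the tips of the shut fingers; the grasp point (between the pads) lies hold_point_z behind it (hold_point_z is the distance from the TCP to the grasp point, in m); z points along the fingers, y is the line along which they close (so a half turn about z gives the same grasp; the last joint's range is limited). The gripper opens to 87 mm and grips with 3 to 60 N. Pads are 19 mm wide; open, the fingers measure 117 mm over their backs; the gripper's body (75 mm by 190 mm) begins 51 mm behind the grasp point.
Start: joints at [-1.174, 0.332, -0.065, 1.46, 0.022, 1.35, -0.088], TCP at [0.255, 0.571, 0.223] pointing down, gripper open.
Joint ranges: [-2.6, 2.6], [-0.5, 2.12], [-1.47, 1.34], [0.16, 2.42], [-1.27, 4.41], [0.06, 2.06], [-2.6, 2.6]. Speed limits (rad/s): [2.22, 2.22, 2.79, 2.79, 3.14, 3.14, 3.14].

### API

Orientations are given as a unit quaternion [x, y, z, w].
In Python, from bench import * gives the robot as it stands. The module is installed in compiled form; this text tells all that it offers.
- The arm moves only by the tool drive_tool, never from a script. Its argument "increments" is a list of rows, each a list of 6 numbers: the shift along the tool's x, y, z scaled (see below), then the turn, a rotation vector about the tool's x, y, z scaled (see below). In form: [[dx, dy, dz, rx, ry, rz], ...]. A call has exactly 5 rows; each row is the pose to reach, as a shift and turn from the pose commanded when the call began, along the tool's axes at that moment; what a row does not reach only later rows make up. The controller multiplies each number of a shift by 300 mm and each number of a turn by pi/4 rad. A row lasts 1/12 s, in which the tool goes at most 41.7 mm and 7.16 degrees, less where a joint would pass 70% of its speed; a pose out of reach is approached as far as the arm can. A call with a number of a shift or a turn outside -1 to 1 is refused whole. A call with a gripper value outside its range is refused whole. "claw" is the closure, from 0 (fully open) to 1 (shut), set as the call begins (left out, the last holds). The fingers move at their own pace and stop on an object; "force" is the grip in N (left out, the last holds). Time passes only in rows, so rows that repeat a pose let the fingers close, or fill a call up. It gives the time, the measured TCP pose, the force, the opening and the grip force at its end, in the units of the state.
- read_state(): the state, without advancing time (a new reading comes with each control period).
- camera(name): name is "scene" or "top" or "wrist"; returns the picture (384x512x3 uint8, blue, green, red); there is no depth.
- get_calibration(name): a dict with "K" (3x3 intrinsics, pixels), "k1" (the pictures are not rectified: a ray, as slopes to the right and down, at radius r is drawn at 1 + k1 r^2 times it, then the intrinsics apply), "position" and "rotation" of the camera in the world. Camera axes: x right, y down, z forward; pixel columns grow to the right and rows downward; lengths in m; the calibration is good to about 2 mm. A picture is of the moment at which its call begins: read the wrist's pose just before it. get_calibration takes no time and is no camera call; for the wrist camera it gives the pose at the moment of the call.
- close_job(): hands the job in; it is judged then, once.
The state is a dict: "time": time; "joint_positions": joint angles; "joint_vel": joint speeds; "joint_torque": joint torques, N m; "ee_pos": TCP position; "eef_rot": TCP orientation; "ft_force": force on the tool from outside, world axes, zero at the start; "torque": the same for the moment, N m; "width": finger opening in m; "grip_force": force on a finger pad.
Only numpy, scipy, OpenCV 4.12 (cv2) and the standard library are available. Lean on these libraries where they do the work, as an engineer would, in place of code of your own. Each camera call takes 0.05 s, during which the arm holds its last target. There are 200 camera calls.

## Working session

There is one attempt and no reset: what is moved stays moved. The work goes in short steps, Python scripts to look and compute and a tool call to move; the robot and the scene stay as the last step left them, time stands still between calls to the robot, and variables do not carry over. Pictures are saved under pics/ and viewed, at most 10 in all, crops included, and the job is handed in when it is done.

Besides the shell and the picture viewer there is one more tool, called after "Request:" by a JSON object that holds its "fn" and its "kwargs", one argument or row to a line. drive_tool: Moves the arm, as the interface text tells. Its arguments: {"type":"object","properties":{"increments":{"type":"array","items":{"type":"array","items":{"type":"number"}}},"claw":{"type":"number"},"force":{"type":"number"}},"required":["increments"]}

```bash
mkdir -p pics; python3 - <<'E'
from bench import *
import cv2,numpy as np
s=read_state();print({k:np.round(v,3).tolist() for k,v in s.items()})
try: print(hold_point_z)
except Exception as e: print(e)
for n in("scene","top"):
    im=camera(n);cv2.imwrite(f"pics/{n}0.png",im)
    c=get_calibration(n);print(n,c)
E
```

```text
{'time': 0.0, 'joint_positions': [-1.174, 0.333, -0.065, 1.461, 0.022, 1.35, -0.089], 'joint_vel': [0.002, -0.0, -0.001, 0.001, -0.001, 0.001, 0.001], 'joint_torque': [-0.001, -62.328, 0.024, -38.988, -0.061, 0.04, 0.0], 'ee_pos': [0.255, 0.57, 0.222], 'eef_rot': [0.208, 0.978, -0.001, -0.0], 'ft_force': [-0.164, 0.149, 0.841], 'torque': [0.047, 0.019, 0.034], 'grip_force': 0.0, 'width': 0.087}
0.0187
scene {'K': array([[351.43640436,   0.        , 253.01691279],
       [  0.        , 351.43640436, 190.04244722],
       [  0.        ,   0.        ,   1.        ]]), 'k1': -0.1099899668483897, 'position': array([-0.0915294 ,  0.95860162,  0.65034944]), 'rotation': array([-0.24696311,  0.81230404, -0.50703469,  0.14861761])}
top {'K': array([[424.61464412,   0.        , 257.55905453],
       [  0.        , 424.61464412, 193.92884105],
       [  0.        ,   0.        ,   1.        ]]), 'k1': -0.021800477519692132, 'position': array([0.33989046, 0.00491502, 1.32781985]), 'rotation': array([ 0.71270514, -0.69831426,  0.04573007, -0.04813878])}
```

View pics/top0.png

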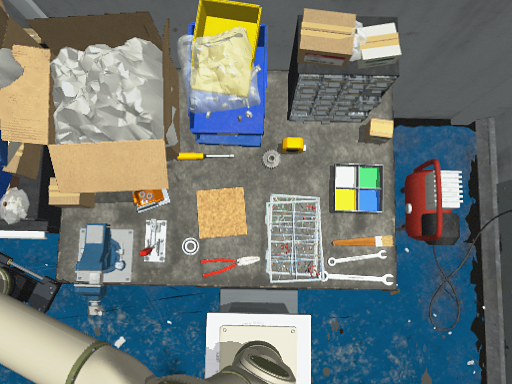

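View pics/scene0.png

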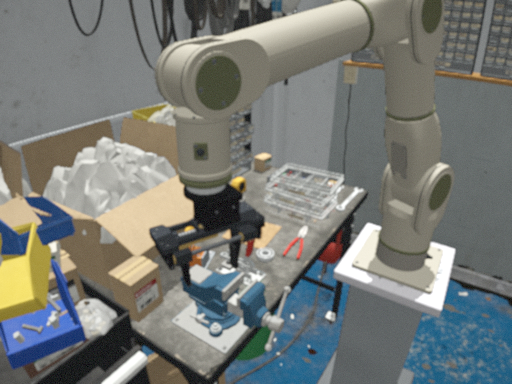

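The top view shows the mat at (221,212), tray at (357,188) with yellow at lower left (345,200), bearing (190,246), gear (271,158), tape (293,144) and box pile (294,237). The scene view shows the hand over the vise. I can't see the scoop yet, so I'll zoom in on the candidate at (155,240).

```bash
cat > h.py <<'E'
from bench import *
import cv2,numpy as np
from scipy.spatial.transform import Rotation as R
def proj(c,P):
    p=R.from_quat(c['rotation']).inv().apply(np.atleast_2d(P)-c['position']);s=p[:,:2]/p[:,2:]
    s=s*(1+c['k1']*(s**2).sum(1,keepdims=True))
    return s@c['K'][:2,:2].T+c['K'][:2,2]
def ray(c,uv):
    d=(np.atleast_2d(uv).astype(float)-c['K'][:2,2])@np.linalg.inv(c['K'][:2,:2]).T;s=d.copy()
    for _ in range(20): s=d/(1+c['k1']*(s**2).sum(1,keepdims=True))
    return R.from_quat(c['rotation']).apply(np.c_[s,np.ones(len(s))])
def onz(c,uv,z):
    d=ray(c,uv);return c['position']+d*((z-c['position'][2])/d[:,2])[:,None]
E
python3 - <<'E'
from h import *
c=get_calibration('top')
print(proj(c,[[0,0,0],[.255,.571,.223],[.4,.3,0],[.5,.3,0]]))
print(onz(c,[[155,240],[221,212],[345,200],[95,255],[151,197]],0.03).round(3))
im=cv2.imread('pics/top0.png')
a=cv2.resize(im[170:300,60:260],None,fx=4,fy=4,interpolation=cv2.INTER_CUBIC)
cv2.imwrite('pics/a.png',a)
w=camera('wrist');cv2.imwrite('pics/w0.png',w)
c=get_calibration('wrist');print(c)
E
```

```text
[[257.77694968 364.63920349]
 [ 38.08375214 278.98355128]
 [164.42746306 229.26060568]
 [165.98215199 197.51756149]]
[[ 0.365  0.321  0.03 ]
 [ 0.455  0.122  0.03 ]
 [ 0.5   -0.258  0.03 ]
 [ 0.316  0.501  0.03 ]
 [ 0.497  0.34   0.03 ]]
{'K': array([[340.97274481,   0.        , 248.89107574],
       [  0.        , 340.97274481, 190.20442966],
       [  0.        ,   0.        ,   1.        ]]), 'k1': 0.012377606868932908, 'position': array([0.1910359 , 0.59798349, 0.38390224]), 'rotation': array([0.83195053, 0.54031067, 0.06800008, 0.10629527])}
```

View pics/a.png

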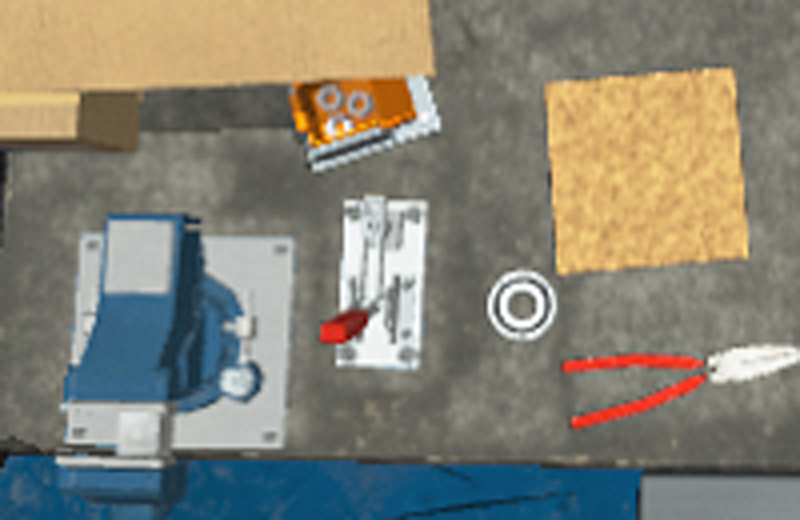

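View pics/w0.png

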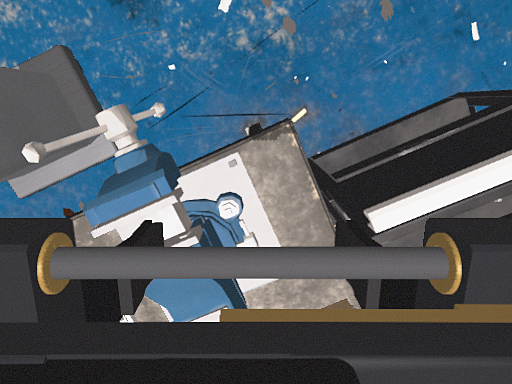

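The scoop sits in its holder at about (139,197) in the top image, partly under the cardboard flap, with the nuts visible and the lip to the right. The wrist view shows only the vise and the floor. Next I'll measure the mat, tray and clutter from the top view and work out the wrist camera geometry.

```bash
cat >> h.py <<'E'
def blob(im,lo,hi,roi=None,n=1):
    m=cv2.inRange(cv2.cvtColor(im,cv2.COLOR_BGR2HSV),np.array(lo),np.array(hi))
    if roi: 
        z=np.zeros_like(m);x0,y0,x1,y1=roi;z[y0:y1,x0:x1]=m[y0:y1,x0:x1];m=z
    cs=cv2.findContours(m,cv2.RETR_EXTERNAL,cv2.CHAIN_APPROX_NONE)[0]
    return sorted(cs,key=cv2.contourArea)[-n:][::-1]
def tool():
    s=read_state();return np.array(s['ee_pos']),R.from_quat(s['eef_rot'])
E
python3 - <<'E'
from h import *
c=get_calibration('top');im=cv2.imread('pics/top0.png')
def rep(n,lo,hi,roi,z):
    b=blob(im,lo,hi,roi)[0][:,0].astype(float)
    w=onz(c,b,z)[:,:2].astype(np.float32);r=cv2.minAreaRect(w);print(n,np.round(r[0],4),np.round(r[1],3),round(r[2],1))
rep('mat',(10,40,100),(25,255,255),(190,180,255,245),.003)
rep('yel',(25,120,100),(35,255,255),(330,160,390,220),.005)
rep('blue',(100,120,80),(125,255,255),(330,160,390,220),.005)
rep('green',(50,120,80),(85,255,255),(330,160,390,220),.005)
rep('tray',(0,0,0),(180,255,75),(325,155,390,220),.036)
rep('tape',(22,150,100),(32,255,255),(275,130,310,158),.06)
rep('scoop',(5,150,100),(15,255,255),(130,185,170,215),.03)
print('pile corners', onz(c,[[270,195],[320,197],[324,278],[266,280]],.15).round(3))
print('flap', proj(get_calibration('scene'),[[.5,.36,.05]]))
p,r=tool();w=get_calibration('wrist');rw=R.from_quat(w['rotation'])
print('cam in tool',r.inv().apply(w['position']-p).round(4),(r.inv()*rw).as_matrix().round(3).tolist())
print(r.as_matrix().round(3))
E
```

```text
mat [0.4574 0.1238] [0.153 0.152] 6.2
yel [ 0.5064 -0.2652] [0.06  0.064] 89.8
blue [ 0.5048 -0.3375] [0.06  0.065] 89.4
green [ 0.5786 -0.3402] [0.057 0.061] 89.3
tray [ 0.5356 -0.2161] [0.149 0.024] 3.4
tape [ 0.6641 -0.0928] [0.041 0.065] 1.2
scoop [0.5013 0.3384] [0.039 0.071] 4.4
pile corners [[ 0.495 -0.024  0.15 ]
 [ 0.492 -0.164  0.15 ]
 [ 0.269 -0.175  0.15 ]
 [ 0.261 -0.017  0.15 ]]
flap [[194.56643155 250.00550284]]
cam in tool [ 0.0693 -0.001  -0.1619] [[0.001, -0.968, -0.25], [1.0, 0.001, -0.0], [0.001, -0.25, 0.968]]
[[-0.913  0.408 -0.   ]
 [ 0.408  0.913 -0.001]
 [-0.    -0.001 -1.   ]]
```

```bash
cat >> h.py <<'E'
B=np.array([[0,1,0],[1,0,0],[0,0,-1.]])  # columns tool x,y,z at yaw 0 (tool y = world x)
def ori(psi,lean=0): return R.from_euler('z',psi,degrees=True)*R.from_matrix(B)*R.from_euler('y',lean,degrees=True)
def plan(wps,p=None,r=None,last=False):
    """wps: list of (pos,rot,ncalls); prints last row of each call"""
    if p is None: p,r=tool()
    for q,s,n in wps:
        dr=(r.inv()*s).as_rotvec();p0,r0=p,r
        for k in range(n):
            p1=p0+(np.array(q)-p0)*(k+1)/n;r1=r0*R.from_rotvec(dr*(k+1)/n)
            t=r.inv().apply(p1-p);v=(r.inv()*r1).as_rotvec()
            print(np.round(np.r_[t/.3,v/(np.pi/4)],3).tolist(), '%dmm %.0fdeg'%(np.linalg.norm(t)*1e3,np.degrees(np.linalg.norm(v))))
            p,r=p1,r1
    return p,r
E
python3 - <<'E'
from h import *
plan([([.46,.33,.30],ori(107),2)])
E
```

```text
[-0.476, -0.227, -0.13, -0.001, -0.0, -0.456] 162mm 21deg
[-0.366, -0.379, -0.13, -0.001, -0.0, -0.456] 162mm 21deg
```

Request:
{"fn": "drive_tool", "kwargs": {
  "increments": [
    [-0.095,-0.045,-0.026,0,0,-0.091],
    [-0.19,-0.09,-0.052,0,0,-0.182],
    [-0.285,-0.135,-0.078,0,0,-0.273],
    [-0.38,-0.18,-0.104,0,0,-0.365],
    [-0.476,-0.227,-0.13,0,0,-0.456]
  ],
  "claw": 0.5,
  "force": 20
}}

```text
time: 0.57
ee_pos: [0.3581, 0.449, 0.2617]
eef_rot: [0.029, 1.0, -0.0, -0.0]
ft_force: [1.0, 0.5, -0.2]
width: 0.0614
grip_force: 0.0
```

Request:
{"fn": "drive_tool", "kwargs": {
  "increments": [
    [-0.073,-0.076,-0.026,0,0,-0.091],
    [-0.146,-0.152,-0.052,0,0,-0.182],
    [-0.22,-0.228,-0.078,0,0,-0.273],
    [-0.293,-0.304,-0.104,0,0,-0.365],
    [-0.366,-0.379,-0.13,0,0,-0.456]
  ]
}}

```text
time: 0.98
ee_pos: [0.4607, 0.3286, 0.3008]
eef_rot: [-0.149, 0.989, 0.0, -0.0]
ft_force: [1.2, 0.6, -0.0]
width: 0.044
grip_force: 0.0
```

```bash
python3 - <<'E'
from h import *
p,r=tool();print(p.round(4),r.as_matrix().round(3).tolist(),np.round(read_state()['joint_positions'],3),read_state()['width'])
w=camera('wrist');cv2.imwrite('pics/w1.png',w)
s=camera('scene');cv2.imwrite('pics/s1.png',s)
a=np.vstack([w,s]);cv2.imwrite('pics/v1.png',cv2.resize(a,(400,600)) if 0 else np.hstack([cv2.resize(w,(400,300)),cv2.resize(s[120:360,60:380],(400,300))]))
E
```

```text
[0.4607 0.3286 0.3008] [[-0.955, -0.296, -0.0], [-0.296, 0.955, -0.0], [0.0, 0.0, -1.0]] [-0.75   0.169  0.057  1.5   -0.01   1.473  1.178] 0.044046212827864785
```

View pics/v1.png

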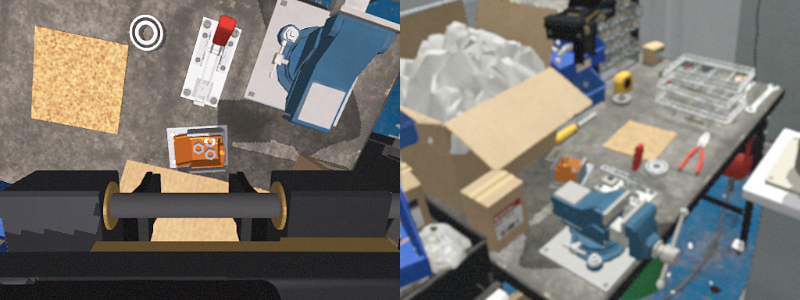

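The wrist view (left half) shows the whole scoop in its holder at full-frame (256,190), with the lip to the left and the nuts on the right. The box flap comes in below it. The scene view shows the scoop just in front of the flap. I'll zoom in to measure its pose.

```bash
python3 - <<'E'
from h import *
w=cv2.imread('pics/w1.png');c=get_calibration('wrist')
cv2.imwrite('pics/w1z.png',cv2.resize(w[150:250,195:325],None,fx=6,fy=6,interpolation=cv2.INTER_CUBIC))
b=blob(w,(5,150,60),(16,255,255),(195,140,325,240))[0]
r=cv2.minAreaRect(b);print(r)
print(onz(c,cv2.boxPoints(r),.046).round(4))
# flap corner: triangulate rough later
E
```

```text
((254.62567138671875, 192.88812255859375), (43.886627197265625, 63.38594436645508), 86.98721313476562)
[[0.4897 0.2967 0.046 ]
 [0.4629 0.3711 0.046 ]
 [0.5165 0.3919 0.046 ]
 [0.5444 0.3151 0.046 ]]
```

View pics/w1z.png

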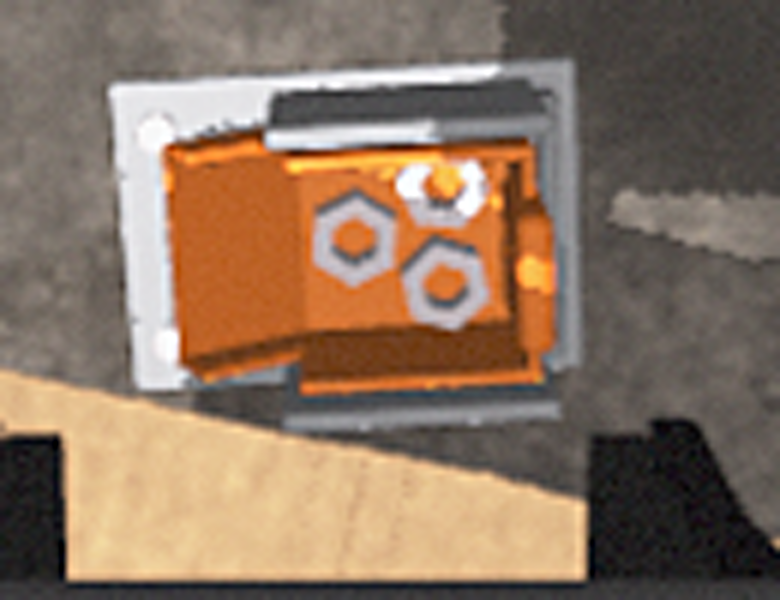

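The zoomed crop shows the plate corners at about (112,85), (138,388) and (573,62), the far wall's top edge from (285,425) to (558,410), and the tab at about (534,280). All three nuts lie flat. I'll fit the holder pose to these points.

```bash
python3 - <<'E'
from h import *
from scipy.optimize import least_squares
c=get_calibration('wrist')
f=lambda a:np.array(a)/6.+[195,150]-.4
uv=f([[112,85],[138,388],[573,62],[285,427],[558,412]])
P=np.array([[64,-37,4],[64,37,4],[-42,-37,4],[28,33.5,50],[-32,33.5,50]])/1e3
W=np.array([onz(c,u,p[2])[0] for u,p in zip(uv,P)])
def model(x): return R.from_euler('z',x[2]).apply(P)[:,:2]+x[:2]
s=least_squares(lambda x:(model(x)-W[:,:2]).ravel(),[.5,.34,-1.27])
print(s.x[:2].round(4),np.degrees(s.x[2]).round(2),(s.fun.reshape(-1,2)*1e3).round(1).tolist())
T=lambda q:R.from_euler('z',s.x[2]).apply(np.array(q)/1e3)+[*s.x[:2],0]
print('tab',T([-26,0,62]).round(4),(proj(c,T([[-26,0,62],[-22,0,62],[-30,0,62],[-26,15,62],[-26,-15,62],[52,23,23]]))-[195,150]+.4)*6)
# flap height: corner visible in scene s1 / wrist edge
cs=get_calibration('scene')
for z in(.1,.15,.2,.25):
    e=onz(c,f([[0,370],[580,498]]),z);print(z,e.round(3).tolist(),proj(cs,e).round(0).tolist())
E
```

```text
[0.5024 0.3533] -69.95 [[-0.9, -0.8], [0.3, -0.4], [-2.0, -0.0], [1.5, -0.1], [1.0, 1.4]]
tab [0.4935 0.3777 0.062 ] [[534.98927575 284.02493061]
 [515.36261396 285.10906997]
 [554.62382144 282.9404744 ]
 [537.36227522 354.12355768]
 [532.57927866 212.64989675]
 [176.1218756  354.17709639]]
0.1 [[0.529, 0.28, 0.1], [0.522, 0.392, 0.1]] [[204.0, 220.0], [180.0, 238.0]]
0.15 [[0.511, 0.284, 0.15], [0.505, 0.38, 0.15]] [[207.0, 208.0], [186.0, 223.0]]
0.2 [[0.493, 0.287, 0.2], [0.488, 0.368, 0.2]] [[210.0, 195.0], [192.0, 207.0]]
0.25 [[0.475, 0.291, 0.25], [0.47, 0.356, 0.25]] [[214.0, 181.0], [199.0, 190.0]]
```

```bash
python3 - <<'E'
from h import *
f=lambda a:np.array(a)/6.+[195,150]-.4
cw,ct,cs=[get_calibration(n) for n in('wrist','top','scene')]
def plane(c,uv): 
    d=ray(c,uv);n=np.cross(d[0],d[1]);return n/np.linalg.norm(n),c['position']
pt=plane(ct,[[95,192.5],[168,188.7]]);pw=plane(cw,f([[0,370],[580,498]]));ps=plane(cs,[[216,198],[126,258]])
for a,b,n in((pt,pw,'tw'),(ps,pw,'sw'),(pt,ps,'ts')):
    d=np.cross(a[0],b[0]);
    for y in(.25,.38):
        X=np.linalg.solve(np.array([a[0],b[0],[0,1,0]]),[a[0]@a[1],b[0]@b[1],y]);print(n,X.round(3))
# corner
d1,d2=ray(ct,[[168.5,188.7]])[0],ray(cs,[[216,198]])[0]
t=np.linalg.lstsq(np.c_[d1,-d2],cs['position']-ct['position'],rcond=None)[0];print(ct['position']+t[0]*d1,cs['position']+t[1]*d2)
s=cv2.imread('pics/s1.png');cv2.imwrite('pics/s1z.png',cv2.resize(s[150:300,70:270],None,fx=4,fy=4,interpolation=cv2.INTER_CUBIC))
E
```

```text
tw [0.504 0.25  0.176]
tw [0.493 0.38  0.182]
sw [0.507 0.25  0.168]
sw [0.498 0.38  0.17 ]
ts [0.505 0.25  0.169]
ts [0.495 0.38  0.173]
[0.50358211 0.25560263 0.17395745] [0.50040572 0.25354373 0.17305952]
```

View pics/s1z.png

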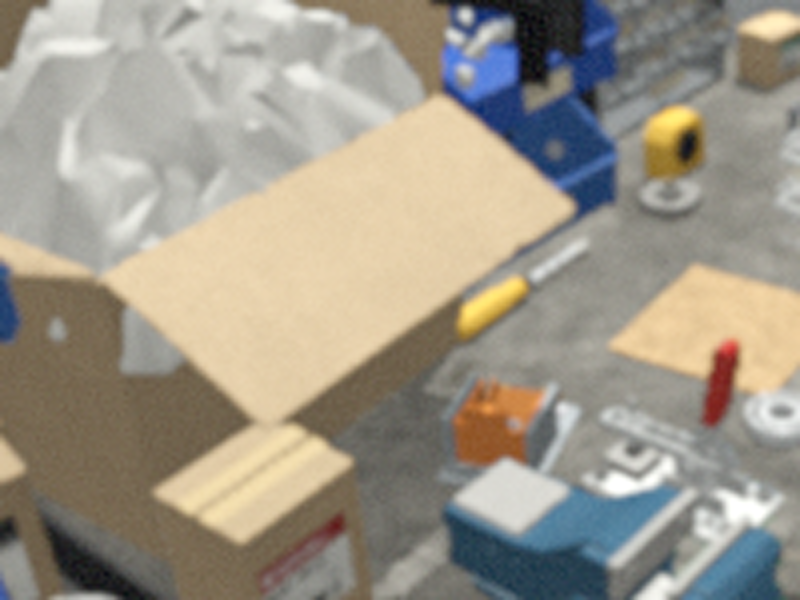

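The scene crop confirms that the flap edge overhangs the holder at about x = 0.50, z = 0.174, for y > 0.255. The hand will have to lean towards the robot to reach the tab. First I'll check how high the clamp's red handle stands.

```bash
python3 - <<'E'
from h import *
ims={'top':cv2.imread('pics/top0.png'),'scene':cv2.imread('pics/s1.png'),'wrist':cv2.imread('pics/w1.png')}
roi={'top':(135,240,160,260),'scene':(235,225,265,265),'wrist':(250,0,330,80)}
D={}
for n,im in ims.items():
    c=get_calibration(n)
    m=cv2.inRange(cv2.cvtColor(im,cv2.COLOR_BGR2HSV),(0,150,60),(8,255,255))|cv2.inRange(cv2.cvtColor(im,cv2.COLOR_BGR2HSV),(172,150,60),(180,255,255))
    x0,y0,x1,y1=roi[n];ys,xs=np.nonzero(m[y0:y1,x0:x1]);uv=np.c_[xs+x0,ys+y0]
    print(n,uv.min(0),uv.max(0),len(uv))
    # use extreme far ends
    pc=np.linalg.svd(uv-uv.mean(0),full_matrices=False)[2][0];t=(uv-uv.mean(0))@pc
    e=[uv.mean(0),uv[t.argmin()],uv[t.argmax()]];print(np.round(e,1).tolist());D[n]=(c,e)
def tri(a,ua,b,ub):
    d1,d2=ray(a,ua)[0],ray(b,ub)[0];t=np.linalg.lstsq(np.c_[d1,-d2],b['position']-a['position'],rcond=None)[0]
    return (a['position']+t[0]*d1).round(3),(b['position']+t[1]*d2).round(3)
for a,b in(('top','scene'),('top','wrist'),('scene','wrist')):
    print(a,b,'mean',tri(D[a][0],D[a][1][0],D[b][0],D[b][1][0]))
    for i in(1,2):
        for j in(1,2): print(i,j,tri(D[a][0],D[a][1][i],D[b][0],D[b][1][j]))
E
```

```text
top [140 248] [151 255] 66
[[145.3, 251.5], [151.0, 248.0], [140.0, 254.0]]
scene [247 236] [253 255] 83
[[249.9, 244.9], [253.0, 236.0], [247.0, 255.0]]
wrist [272  19] [302  58] 751
[[286.6, 38.3], [296.0, 22.0], [276.0, 56.0]]
top scene mean (array([0.331, 0.326, 0.115]), array([0.331, 0.326, 0.115]))
1 1 (array([0.341, 0.306, 0.13 ]), array([0.336, 0.304, 0.129]))
1 2 (array([0.341, 0.32 , 0.075]), array([0.343, 0.322, 0.075]))
2 1 (array([0.324, 0.331, 0.15 ]), array([0.32 , 0.329, 0.149]))
2 2 (array([0.323, 0.345, 0.097]), array([0.326, 0.347, 0.098]))
top wrist mean (array([0.331, 0.324, 0.122]), array([0.333, 0.322, 0.122]))
1 1 (array([0.341, 0.303, 0.142]), array([0.324, 0.324, 0.147]))
1 2 (array([0.341, 0.321, 0.073]), array([0.344, 0.319, 0.072]))
2 1 (array([0.324, 0.327, 0.165]), array([0.328, 0.323, 0.164]))
2 2 (array([0.324, 0.331, 0.148]), array([0.354, 0.316, 0.144]))
scene wrist mean (array([0.333, 0.323, 0.113]), array([0.332, 0.322, 0.113]))
1 1 (array([0.323, 0.324, 0.145]), array([0.323, 0.324, 0.145]))
1 2 (array([0.336, 0.305, 0.13 ]), array([0.352, 0.317, 0.128]))
2 1 (array([0.33 , 0.342, 0.093]), array([0.312, 0.327, 0.096]))
2 2 (array([0.345, 0.319, 0.073]), array([0.344, 0.319, 0.073]))
```

```bash
cat >> h.py <<'E'
def Tsc(q,o=(.5024,.3533,0),yaw=-70): return R.from_euler('z',yaw,degrees=True).apply(np.array(q)/1e3)+np.array(o)
E
python3 - <<'E'
from h import *
r=ori(-70,40);G=Tsc([-26,-6,48]);z=r.apply([0,0,1]);t=G+.0187*z
print(G,t,z)
q=t-.13*z
m=np.array([.42,.33,.32])
p,rr=plan([((np.array(tool()[0])+m)/2,ori(18),3),(m,ori(-70),3),(q,r,2)])
E
```

```text
[0.48786932 0.37567989 0.048     ] [0.49916455 0.37979101 0.03367497] [ 0.60402277  0.21984631 -0.76604444]
[0.023, 0.01, -0.01, 0.0, 0.001, 0.657] 8mm 30deg
[0.025, -0.003, -0.01, 0.0, 0.001, 0.657] 8mm 30deg
[0.02, -0.015, -0.01, 0.0, 0.001, 0.657] 8mm 30deg
[0.01, -0.023, -0.01, 0.0, -0.0, 0.652] 8mm 29deg
[-0.002, -0.025, -0.01, 0.0, -0.0, 0.652] 8mm 29deg
[-0.014, -0.02, -0.01, 0.0, -0.0, 0.652] 8mm 29deg
[0.013, -0.033, 0.311, -0.0, 0.444, 0.0] 93mm 20deg
[-0.094, -0.033, 0.297, -0.0, 0.444, 0.0] 93mm 20deg
```

Request:
{"fn": "drive_tool", "kwargs": {
  "increments": [
    [0.005,0.002,-0.002,0,0,0.131],
    [0.01,0.004,-0.004,0,0,0.263],
    [0.015,0.006,-0.006,0,0,0.394],
    [0.02,0.008,-0.008,0,0,0.526],
    [0.023,0.01,-0.01,0,0,0.657]
  ]
}}

```text
time: 1.5
ee_pos: [0.452, 0.3312, 0.3032]
eef_rot: [0.112, 0.994, -0.0, -0.0]
ft_force: [-0.6, 0.9, 0.2]
width: 0.0439
grip_force: 0.0
```

Request:
{"fn": "drive_tool", "kwargs": {
  "increments": [
    [0.005,0,-0.002,0,0,0.131],
    [0.01,-0.001,-0.004,0,0,0.263],
    [0.015,-0.002,-0.006,0,0,0.394],
    [0.02,-0.002,-0.008,0,0,0.526],
    [0.025,-0.003,-0.01,0,0,0.657]
  ]
}}

```text
time: 1.92
ee_pos: [0.4445, 0.332, 0.3062]
eef_rot: [0.362, 0.932, -0.0, -0.0]
ft_force: [0.1, -0.2, 0.2]
width: 0.0439
grip_force: 0.0
```

Request:
{"fn": "drive_tool", "kwargs": {
  "increments": [
    [0.004,-0.003,-0.002,0,0,0.131],
    [0.008,-0.006,-0.004,0,0,0.263],
    [0.012,-0.009,-0.006,0,0,0.394],
    [0.016,-0.012,-0.008,0,0,0.526],
    [0.02,-0.015,-0.01,0,0,0.657]
  ]
}}

```text
time: 2.33
ee_pos: [0.437, 0.3327, 0.3093]
eef_rot: [0.588, 0.809, -0.0, -0.0]
ft_force: [-0.3, -0.4, -0.9]
width: 0.0433
grip_force: 0.0
```

Request:
{"fn": "drive_tool", "kwargs": {
  "increments": [
    [0.002,-0.005,-0.002,0,0,0.13],
    [0.004,-0.01,-0.004,0,0,0.26],
    [0.006,-0.014,-0.006,0,0,0.39],
    [0.008,-0.018,-0.008,0,0,0.52],
    [0.01,-0.023,-0.01,0,0,0.652]
  ]
}}

```text
time: 2.75
ee_pos: [0.4296, 0.3333, 0.3122]
eef_rot: [0.774, 0.634, -0.0, -0.0]
ft_force: [0.2, -0.2, -0.3]
width: 0.0437
grip_force: 0.0
```

Request:
{"fn": "drive_tool", "kwargs": {
  "increments": [
    [0,-0.005,-0.002,0,0,0.13],
    [0,-0.01,-0.004,0,0,0.26],
    [-0.001,-0.015,-0.006,0,0,0.39],
    [-0.001,-0.02,-0.008,0,0,0.52],
    [-0.002,-0.025,-0.01,0,0,0.652]
  ]
}}

```text
time: 3.17
ee_pos: [0.4221, 0.3342, 0.3152]
eef_rot: [0.909, 0.417, -0.0, 0.0]
ft_force: [0.5, -0.1, -0.2]
width: 0.0433
grip_force: 0.0
```

Request:
{"fn": "drive_tool", "kwargs": {
  "increments": [
    [-0.003,-0.004,-0.002,0,0,0.13],
    [-0.006,-0.008,-0.004,0,0,0.26],
    [-0.009,-0.012,-0.006,0,0,0.39],
    [-0.012,-0.016,-0.008,0,0,0.52],
    [-0.014,-0.02,-0.01,0,0,0.652]
  ]
}}

```text
time: 3.58
ee_pos: [0.4148, 0.3348, 0.3183]
eef_rot: [0.985, 0.173, -0.0, 0.0]
ft_force: [-1.1, 0.3, 0.8]
width: 0.0434
grip_force: 0.0
```

```bash
python3 - <<'E'
from h import *
print(np.round(read_state()['joint_positions'],3))
r=ori(-70,40);z=r.apply([0,0,1]);t=Tsc([-26,-6,48])+.0187*z
plan([(t-.13*z,r,2)])
E
```

```text
[-0.956  0.088  0.207  1.557 -0.018  1.499 -1.971]
[0.019, -0.022, 0.308, 0.0, 0.445, -0.0] 92mm 20deg
[-0.088, -0.022, 0.296, 0.0, 0.445, -0.0] 92mm 20deg
```

Request:
{"fn": "drive_tool", "kwargs": {
  "increments": [
    [0.004,-0.004,0.062,0,0.089,0],
    [0.008,-0.009,0.123,0,0.178,0],
    [0.012,-0.013,0.185,0,0.267,0],
    [0.016,-0.018,0.246,0,0.356,0],
    [0.019,-0.022,0.308,0,0.445,0]
  ]
}}

```text
time: 4.0
ee_pos: [0.4178, 0.3434, 0.2256]
eef_rot: [0.969, 0.173, 0.173, -0.032]
ft_force: [0.1, -1.0, -0.4]
width: 0.0434
grip_force: 0.0
```

Request:
{"fn": "drive_tool", "kwargs": {
  "increments": [
    [-0.02,-0.005,0.065,0,0.1,0],
    [-0.04,-0.01,0.13,0,0.2,0],
    [-0.06,-0.015,0.2,0,0.3,0],
    [-0.088,-0.022,0.296,0,0.445,0],
    [-0.088,-0.022,0.296,0,0.445,0]
  ]
}}

```text
time: 4.42
ee_pos: [0.4194, 0.3496, 0.1694]
eef_rot: [0.937, 0.167, 0.301, -0.063]
ft_force: [0.3, 0.2, 1.8]
width: 0.0433
grip_force: 0.0
```

```bash
python3 - <<'E'
from h import *
p,r0=tool();w=camera('wrist');cv2.imwrite('pics/w2.png',w);c=get_calibration('wrist')
print(p.round(4),np.round(read_state()['joint_positions'],3))
print('pred tab corners',proj(c,Tsc([[-22,15,62],[-22,-15,62],[-30,-15,62],[-30,15,62]])).round(1).tolist())
cv2.imwrite('pics/w2z.png',cv2.resize(w[100:300,140:400],None,fx=3,fy=3))
r=ori(-70,40);z=r.apply([0,0,1]);t=Tsc([-26,-6,48])+.0187*z
plan([(t,r,2)])
E
```

```text
[0.4194 0.3496 0.1694] [-0.627 -0.146 -0.345  2.238  0.552  0.576 -2.601]
pred tab corners [[253.7, 165.2], [253.7, 196.1], [244.6, 196.1], [244.9, 165.2]]
[-0.021, 0.001, 0.268, -0.012, 0.045, -0.005] 80mm 2deg
[-0.031, -0.001, 0.267, -0.012, 0.045, -0.005] 80mm 2deg
```

View pics/w2z.png

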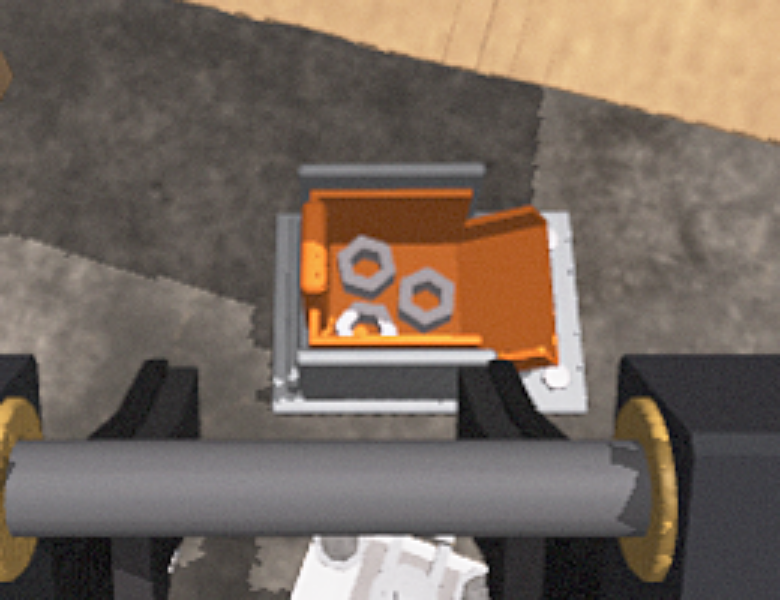

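The wrist view shows the tab at zoom (302–328, 200–293), about 3.7 mm further toward scoop −x than predicted. The approach over the near wall is clear. Joint 7 sits at its limit, so I'll keep this orientation and correct the target.

```bash
python3 - <<'E'
from h import *
p,r=tool();z=r.apply([0,0,1]);print(z.round(3),np.degrees(np.arccos(-z[2])))
t=Tsc([-29.6,-6,48])+.0187*z
plan([(t,r,3)])
E
```

```text
[ 0.545  0.218 -0.809] 35.98152267531258
[-0.016, -0.003, 0.179, 0.0, 0.0, 0.0] 53mm 0deg
[-0.016, -0.003, 0.179, 0.0, 0.0, 0.0] 53mm 0deg
[-0.016, -0.003, 0.179, 0.0, 0.0, 0.0] 53mm 0deg
```

Request:
{"fn": "drive_tool", "kwargs": {
  "increments": [
    [-0.003,-0.001,0.036,0,0,0],
    [-0.006,-0.001,0.072,0,0,0],
    [-0.01,-0.002,0.108,0,0,0],
    [-0.013,-0.002,0.144,0,0,0],
    [-0.016,-0.003,0.179,0,0,0]
  ]
}}

```text
time: 4.88
ee_pos: [0.4348, 0.3513, 0.1478]
eef_rot: [0.936, 0.167, 0.304, -0.057]
ft_force: [-0.3, 0.5, 0.4]
width: 0.0434
grip_force: 0.0
```

```bash
python3 - <<'E'
from h import *
p,r=tool();z=r.apply([0,0,1]);print(p.round(4),z.round(3),np.degrees(np.arccos(-z[2])),np.round(read_state()['joint_positions'],3))
print('yaw y',np.degrees(np.arctan2(*r.as_matrix()[1::-1,1])),r.as_matrix()[2,1])
t=Tsc([-29.6,-6,48])+.0187*z
plan([(t,r,2)])
E
```

```text
[0.4348 0.3513 0.1478] [ 0.55   0.209 -0.809] 36.01495301431729 [ 0.005 -0.078 -0.932  2.214  0.575  0.503 -2.603]
yaw y -69.6642690072097 -0.00612282170710611
[-0.019, -0.012, 0.223, 0.0, 0.0, 0.0] 67mm 0deg
[-0.019, -0.012, 0.223, 0.0, 0.0, 0.0] 67mm 0deg
```

```bash
python3 - <<'E'
from h import *
r=ori(-70,30);z=r.apply([0,0,1]);t=Tsc([-29.6,-8,45])+.0187*z
plan([(t-.14*z,r,1)])
E
```

```text
[-0.008, -0.028, -0.015, -0.011, -0.134, 0.002] 9mm 6deg
```

Request:
{"fn": "drive_tool", "kwargs": {
  "increments": [
    [-0.008,-0.028,-0.015,-0.011,-0.134,0],
    [-0.008,-0.028,-0.015,-0.011,-0.134,0],
    [-0.008,-0.028,-0.015,-0.011,-0.134,0],
    [-0.008,-0.028,-0.015,-0.011,-0.134,0],
    [-0.008,-0.028,-0.015,-0.011,-0.134,0]
  ]
}}

```text
time: 5.3
ee_pos: [0.427, 0.3576, 0.1498]
eef_rot: [0.951, 0.169, 0.256, -0.045]
ft_force: [0.2, -0.4, 0.0]
width: 0.0436
grip_force: 0.0
```

```bash
python3 - <<'E'
from h import *
s=read_state();print(np.round(s['joint_positions'],3),np.round(s['joint_vel'],2),np.linalg.norm(s['ft_force']))
r=ori(-70,30);z=r.apply([0,0,1]);t=Tsc([-29.6,-8,45])+.0187*z
plan([(t-.14*z,r,1),(t,r,3)])
E
```

```text
[-0.03  -0.029 -0.903  2.132  0.451  0.63  -2.47 ] [ 0.   -0.   -0.01  0.   -0.01  0.01  0.02] 0.4683315969722393
[0.002, 0.001, 0.0, 0.0, -0.002, 0.005] 0mm 0deg
[-0.0, -0.0, 0.156, 0.0, 0.0, 0.0] 46mm 0deg
[0.0, 0.0, 0.156, 0.0, -0.0, -0.0] 46mm 0deg
[-0.0, -0.0, 0.156, 0.0, 0.0, 0.0] 46mm 0deg
```

Request:
{"fn": "drive_tool", "kwargs": {
  "increments": [
    [0,0,0.03,0,0,0],
    [0,0,0.06,0,0,0],
    [0,0,0.09,0,0,0],
    [0,0,0.12,0,0,0],
    [0,0,0.156,0,0,0]
  ]
}}

```text
time: 5.72
ee_pos: [0.4464, 0.3629, 0.1134]
eef_rot: [0.951, 0.17, 0.254, -0.044]
ft_force: [0.2, 0.6, -0.3]
width: 0.0433
grip_force: 0.0
```

```bash
python3 - <<'E'
from h import *
s=read_state();print(np.round(s['joint_positions'],3))
p,r0=tool();w=camera('wrist');cv2.imwrite('pics/w3.png',w);c=get_calibration('wrist')
print('pred tab',proj(c,Tsc([[-26,15,62],[-26,-15,62]])).round(1).tolist())
m=blob(w,(5,150,60),(16,255,255))[0];print(cv2.boundingRect(m))
# tab columns: orange extent in rows around the predicted tab
hsv=cv2.inRange(cv2.cvtColor(w,cv2.COLOR_BGR2HSV),(5,130,40),(18,255,255))
for v in range(140,240,8): xs=np.nonzero(hsv[v])[0];print(v,xs.min() if len(xs) else None,xs.max() if len(xs) else None)
cv2.imwrite('pics/w3z.png',cv2.resize(w[110:290,160:360],None,fx=3.3,fy=3.3))
r=ori(-70,30);z=r.apply([0,0,1]);t=Tsc([-29.6,-8,45])+.0187*z
plan([(t,r,2)])
E
```

```text
[-0.303  0.073 -0.638  2.137  0.612  0.583 -2.603]
pred tab [[253.6, 154.4], [253.5, 195.6]]
(239, 154, 104, 74)
140 None None
148 None None
156 242 309
164 239 337
172 239 338
180 239 339
188 239 339
196 239 340
204 240 341
212 242 342
220 242 342
228 None None
236 142 356
[0.004, -0.001, 0.164, 0.0, 0.001, 0.003] 49mm 0deg
[0.004, -0.001, 0.164, 0.0, 0.001, 0.003] 49mm 0deg
```

View pics/w3z.png

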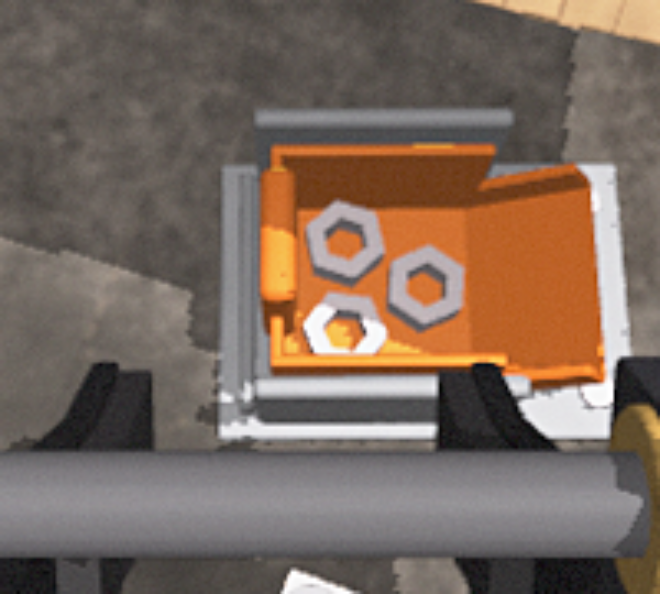

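The wrist view shows the tab centred near full-frame column 244.5, with the nuts flat and clear of it. Comparing views taken half a turn apart suggests a camera offset of about 2.5 mm, so the tab is at roughly −28.5 mm in the scoop frame. Joint 7 is at its limit with this hand yaw. I'll back out and take the other half-turn.

```bash
python3 - <<'E'
from h import *
sdir=np.array([np.cos(np.radians(20)),np.sin(np.radians(20)),0])
r=ori(110,-30);z=r.apply([0,0,1]);t=Tsc([-28.5,-9,45])+.0187*z
a=np.array([.40,.33,.30])
pre=t-sdir*.05+[0,0,.11]
print(t,pre)
plan([(a,ori(-70,0),2),(a,ori(20),3),(a,ori(110),3),(pre,r,2)])
E
```

```text
[0.49298132 0.38020095 0.02880532] [0.44599669 0.36309994 0.13880532]
[0.077, 0.027, -0.315, 0.001, -0.332, 0.003] 97mm 15deg
[-0.007, 0.027, -0.324, 0.001, -0.332, 0.003] 97mm 15deg
[0.0, 0.0, 0.0, 0.0, -0.0, -0.667] 0mm 30deg
[0.0, 0.0, 0.0, 0.0, -0.0, -0.667] 0mm 30deg
[0.0, 0.0, 0.0, 0.0, -0.0, -0.667] 0mm 30deg
[0.0, 0.0, 0.0, -0.0, -0.0, -0.667] 0mm 30deg
[0.0, 0.0, 0.0, -0.0, -0.0, -0.667] 0mm 30deg
[0.0, 0.0, 0.0, -0.0, -0.0, -0.667] 0mm 30deg
[-0.091, 0.026, 0.269, 0.0, -0.333, 0.0] 85mm 15deg
[-0.018, 0.026, 0.283, 0.0, -0.333, -0.0] 85mm 15deg
```

Request:
{"fn": "drive_tool", "kwargs": {
  "increments": [
    [0.016,0.005,-0.063,0,-0.066,0],
    [0.031,0.011,-0.126,0,-0.133,0],
    [0.046,0.016,-0.189,0,-0.2,0],
    [0.062,0.022,-0.252,0,-0.266,0],
    [0.077,0.027,-0.315,0,-0.332,0]
  ]
}}

```text
time: 6.18
ee_pos: [0.4225, 0.3472, 0.2097]
eef_rot: [0.976, 0.174, 0.128, -0.022]
ft_force: [0.4, 0.2, -0.8]
width: 0.0435
grip_force: 0.0
```

Request:
{"fn": "drive_tool", "kwargs": {
  "increments": [
    [-0.002,0.005,-0.065,0,-0.066,0],
    [-0.003,0.011,-0.13,0,-0.133,0],
    [-0.004,0.016,-0.195,0,-0.2,0],
    [-0.006,0.022,-0.26,0,-0.266,0],
    [-0.007,0.027,-0.324,0,-0.332,0]
  ]
}}

```text
time: 6.6
ee_pos: [0.4001, 0.3301, 0.3029]
eef_rot: [0.985, 0.175, 0.0, 0.002]
ft_force: [0.7, -0.3, -0.4]
width: 0.0435
grip_force: 0.0
```

Request:
{"fn": "drive_tool", "kwargs": {
  "increments": [
    [0,0,0,0,0,-0.133],
    [0,0,0,0,0,-0.267],
    [0,0,0,0,0,-0.4],
    [0,0,0,0,0,-0.533],
    [0,0,0,0,0,-0.667]
  ]
}}

```text
time: 7.02
ee_pos: [0.4003, 0.3304, 0.3016]
eef_rot: [0.905, 0.426, 0.001, 0.002]
ft_force: [-0.1, -0.0, -0.3]
width: 0.0436
grip_force: 0.0
```

Request:
{"fn": "drive_tool", "kwargs": {
  "increments": [
    [0,0,0,0,0,-0.133],
    [0,0,0,0,0,-0.267],
    [0,0,0,0,0,-0.4],
    [0,0,0,0,0,-0.533],
    [0,0,0,0,0,-0.667]
  ]
}}

```text
time: 7.43
ee_pos: [0.4003, 0.3304, 0.3016]
eef_rot: [0.764, 0.646, 0.001, 0.002]
ft_force: [-0.0, 0.1, 0.8]
width: 0.0435
grip_force: 0.0
```

Request:
{"fn": "drive_tool", "kwargs": {
  "increments": [
    [0,0,0,0,0,-0.133],
    [0,0,0,0,0,-0.267],
    [0,0,0,0,0,-0.4],
    [0,0,0,0,0,-0.533],
    [0,0,0,0,0,-0.667]
  ]
}}

```text
time: 7.85
ee_pos: [0.4003, 0.3304, 0.3016]
eef_rot: [0.57, 0.821, -0.0, 0.002]
ft_force: [-0.2, 0.3, -0.2]
width: 0.0432
grip_force: 0.0
```

Request:
{"fn": "drive_tool", "kwargs": {
  "increments": [
    [0,0,0,0,0,-0.133],
    [0,0,0,0,0,-0.267],
    [0,0,0,0,0,-0.4],
    [0,0,0,0,0,-0.533],
    [0,0,0,0,0,-0.667]
  ]
}}

```text
time: 8.27
ee_pos: [0.4003, 0.3304, 0.3015]
eef_rot: [0.338, 0.941, -0.001, 0.002]
ft_force: [-0.5, 0.2, 0.4]
width: 0.0434
grip_force: 0.0
```

Request:
{"fn": "drive_tool", "kwargs": {
  "increments": [
    [0,0,0,0,0,-0.133],
    [0,0,0,0,0,-0.267],
    [0,0,0,0,0,-0.4],
    [0,0,0,0,0,-0.533],
    [0,0,0,0,0,-0.667]
  ]
}}

```text
time: 8.68
ee_pos: [0.4003, 0.3304, 0.3015]
eef_rot: [0.083, 0.997, -0.001, 0.002]
ft_force: [-0.2, -0.0, 0.4]
width: 0.0433
grip_force: 0.0
```

Request:
{"fn": "drive_tool", "kwargs": {
  "increments": [
    [0,0,0,0,0,-0.133],
    [0,0,0,0,0,-0.267],
    [0,0,0,0,0,-0.4],
    [0,0,0,0,0,-0.533],
    [0,0,0,0,0,-0.667]
  ]
}}

```text
time: 9.1
ee_pos: [0.4003, 0.3304, 0.3015]
eef_rot: [-0.178, 0.984, -0.002, 0.002]
ft_force: [-0.2, -0.2, -0.8]
width: 0.0436
grip_force: 0.0
```

```bash
python3 - <<'E'
from h import *
print(np.round(read_state()['joint_positions'],3))
sdir=np.array([np.cos(np.radians(20)),np.sin(np.radians(20)),0])
r=ori(110,-30);z=r.apply([0,0,1]);t=Tsc([-28.5,-9,45])+.0187*z
pre=t-sdir*.05+[0,0,.11]
plan([(pre,r,2)])
E
```

```text
[-0.024  0.134 -0.824  1.576  0.103  1.474  1.075]
[-0.09, 0.025, 0.271, -0.001, -0.332, 0.006] 86mm 15deg
[-0.017, 0.025, 0.285, -0.001, -0.332, 0.006] 86mm 15deg
```

Request:
{"fn": "drive_tool", "kwargs": {
  "increments": [
    [-0.018,0.005,0.054,0,-0.066,0],
    [-0.036,0.01,0.108,0,-0.133,0],
    [-0.054,0.015,0.162,0,-0.2,0],
    [-0.072,0.02,0.216,0,-0.266,0],
    [-0.09,0.025,0.271,0,-0.332,0.006]
  ]
}}

```text
time: 9.52
ee_pos: [0.4234, 0.3468, 0.2199]
eef_rot: [-0.172, 0.976, 0.022, 0.131]
ft_force: [-0.1, -1.1, -0.2]
width: 0.0435
grip_force: 0.0
```

Request:
{"fn": "drive_tool", "kwargs": {
  "increments": [
    [-0.004,0.006,0.07,0,-0.083,0],
    [-0.008,0.012,0.14,0,-0.166,0],
    [-0.013,0.019,0.21,0,-0.249,0.003],
    [-0.017,0.025,0.285,0,-0.332,0.006],
    [-0.017,0.025,0.285,0,-0.332,0.006]
  ]
}}

```text
time: 9.93
ee_pos: [0.4435, 0.361, 0.1344]
eef_rot: [-0.166, 0.952, 0.043, 0.254]
ft_force: [-1.3, -0.1, -1.1]
width: 0.0436
grip_force: 0.0
```

```bash
python3 - <<'E'
from h import *
print(np.round(read_state()['joint_positions'],3))
p,r0=tool();w=camera('wrist');cv2.imwrite('pics/w4.png',w);c=get_calibration('wrist')
print('pred tab',proj(c,Tsc([[-26,15,62],[-26,-15,62]])).round(1).tolist())
hsv=cv2.inRange(cv2.cvtColor(w,cv2.COLOR_BGR2HSV),(5,130,40),(18,255,255))
for v in range(120,240,6): xs=np.nonzero(hsv[v])[0];print(v,(xs.min(),xs.max()) if len(xs) else None,end=' ')
sdir=np.array([np.cos(np.radians(20)),np.sin(np.radians(20)),0])
r=ori(110,-30);z=r.apply([0,0,1]);t=Tsc([-28.5,-9,45])+.0187*z
pre=t-sdir*.018+[0,0,.04]
plan([(pre,r,1),(t,r,1)])
E
```

```text
[-0.074  0.047 -0.861  2.114  0.558  0.624  0.594]
pred tab [[246.9, 218.2], [246.6, 191.6]]
120 None 126 None 132 None 138 (np.int64(186), np.int64(186)) 144 (np.int64(168), np.int64(184)) 150 (np.int64(159), np.int64(183)) 156 (np.int64(161), np.int64(182)) 162 (np.int64(162), np.int64(180)) 168 (np.int64(163), np.int64(259)) 174 (np.int64(165), np.int64(259)) 180 (np.int64(167), np.int64(259)) 186 (np.int64(168), np.int64(259)) 192 (np.int64(169), np.int64(260)) 198 (np.int64(172), np.int64(260)) 204 (np.int64(198), np.int64(260)) 210 (np.int64(37), np.int64(259)) 216 (np.int64(19), np.int64(258)) 222 (np.int64(40), np.int64(40)) 228 None 234 (np.int64(143), np.int64(355)) [0.013, 0.003, 0.253, -0.004, -0.007, -0.002] 76mm 0deg
[0.015, -0.0, 0.145, -0.0, 0.0, 0.0] 43mm 0deg
```

```bash
python3 - <<'E'
from h import *
p,r0=tool();c=get_calibration('wrist');w=camera('wrist');cv2.imwrite('pics/w5.png',w);p2,_=tool();print(p.round(4),p2.round(4))
hsv=cv2.inRange(cv2.cvtColor(w,cv2.COLOR_BGR2HSV),(5,130,40),(18,255,255))
for v in (150,156,162,168,174,180,186,192,198,204,210,216):
    d=np.diff(np.r_[0,(hsv[v]>0).astype(int),0]);print(v,list(zip(np.nonzero(d==1)[0].tolist(),(np.nonzero(d==-1)[0]-1).tolist())))
for q in ([52,26,23],[52,-26,23],[-22,15,62],[-30,15,62],[-22,-15,62],[-30,-15,62],[-28,26,46],[-28,-26,46],[24,26,46],[24,-26,46]): print(q,proj(c,Tsc(q)).round(1))
E
```

```text
[0.4441 0.3616 0.1367] [0.4453 0.3625 0.1389]
150 [(159, 183)]
156 [(161, 181)]
162 [(162, 181)]
168 [(164, 201), (223, 224), (246, 253), (256, 258)]
174 [(165, 210), (214, 224), (247, 253), (256, 258)]
180 [(167, 226), (245, 258)]
186 [(168, 259)]
192 [(170, 195), (199, 250), (258, 259)]
198 [(173, 179), (198, 250), (257, 259)]
204 [(197, 259)]
210 [(47, 47), (50, 50), (197, 235), (250, 259)]
216 [(83, 83)]
[52, 26, 23] [[161.7 193.8]]
[52, -26, 23] [[150.1 147.9]]
[-22, 15, 62] [[241.9 218.2]]
[-30, 15, 62] [[251.8 218.2]]
[-22, -15, 62] [[241.2 191.6]]
[-30, -15, 62] [[252.  191.6]]
[-28, 26, 46] [[249.4 212.6]]
[-28, -26, 46] [[249.3 166.5]]
[24, 26, 46] [[189.2 212.6]]
[24, -26, 46] [[180.7 166.4]]
```

```bash
python3 - <<'E'
from h import *
p,r0=tool();c=get_calibration('wrist');w=camera('wrist');cv2.imwrite('pics/w6.png',w);p2,_=tool();print(p.round(4),p2.round(4))
m=cv2.inRange(cv2.cvtColor(w,cv2.COLOR_BGR2HSV),(5,130,40),(18,255,255))
b=blob(w,(5,130,40),(18,255,255),(140,120,300,225))[0];print(cv2.boundingRect(b))
for col in (200,215,230,252,256): v=np.nonzero(m[120:226,col])[0]+120;print('col',col,v.min(),v.max())
for v in (150,160,186,205):
    x=np.nonzero(m[v])[0];x=x[x>120];print('row',v,x.min(),x.max())
def line(v,a,b): # col at row v on projected edge
    q=proj(c,Tsc([a,b]));return np.interp(v,q[np.argsort(q[:,1]),1],q[np.argsort(q[:,1]),0])
for dx in(-4,-6,-8,-10):
    print(dx,[round(line(v,[52+dx,26,23],[52+dx,-26,23]),1) for v in(150,160,186)],'rear',round(line(205,[-30+dx,15,62],[-30+dx,-15,62]),1), 'wall',proj(c,Tsc([[-10,26,46],[-10,-26,46],[-10,-23,46]])).round(1).tolist())
E
```

```text
[0.4453 0.3625 0.1389] [0.4463 0.3631 0.1403]
(157, 133, 103, 78)
col 200 163 207
col 215 163 206
col 230 162 206
col 252 160 210
col 256 160 210
row 150 159 181
row 160 162 256
row 186 168 259
row 205 196 258
-4 [np.float64(155.7), np.float64(158.1), np.float64(164.4)] rear 256.3 wall [[228.0, 209.5], [224.9, 163.0], [225.1, 166.1]]
-6 [np.float64(158.1), np.float64(160.5), np.float64(166.7)] rear 258.9 wall [[228.0, 209.5], [224.9, 163.0], [225.1, 166.1]]
-8 [np.float64(160.6), np.float64(162.9), np.float64(168.9)] rear 261.4 wall [[228.0, 209.5], [224.9, 163.0], [225.1, 166.1]]
-10 [np.float64(163.0), np.float64(165.3), np.float64(171.1)] rear 264.0 wall [[228.0, 209.5], [224.9, 163.0], [225.1, 166.1]]
```

```bash
sed -i 's/o=(.5024,.3533,0)/o=(.499,.3584,0)/' h.py; python3 - <<'E'
from h import *
sdir=np.array([np.cos(np.radians(20)),np.sin(np.radians(20)),0])
r=ori(110,-30);z=r.apply([0,0,1]);t=Tsc([-26,-8,45])+.0187*z
pre=t-sdir*.018+[0,0,.04];print(t,read_state()['ee_pos'])
plan([(pre,r,1),(t,r,1)])
E
```

```text
[0.49137606 0.38329374 0.02880532] [0.44634935 0.36311124 0.1402697 ]
[0.028, 0.012, 0.258, -0.002, -0.003, -0.005] 78mm 0deg
[0.015, -0.0, 0.145, 0.0, 0.0, -0.0] 43mm 0deg
```

Request:
{"fn": "drive_tool", "kwargs": {
  "increments": [
    [0.007,0.003,0.065,0,0,0],
    [0.014,0.006,0.13,0,0,0],
    [0.021,0.009,0.2,0,0,-0.005],
    [0.028,0.012,0.258,0,0,-0.005],
    [0.028,0.012,0.258,0,0,-0.005]
  ]
}}

```text
time: 10.5
ee_pos: [0.476, 0.3759, 0.0666]
eef_rot: [-0.166, 0.952, 0.043, 0.253]
ft_force: [-0.3, -0.0, 0.4]
width: 0.0434
grip_force: 0.0
```

```bash
python3 - <<'E'
from h import *
for i in range(4): w=camera('wrist')
p,r0=tool();c=get_calibration('wrist');w=camera('wrist');cv2.imwrite('pics/w7.png',w);print(p.round(4),np.round(read_state()['joint_positions'],3),np.round(read_state()['ft_force'],1))
m=cv2.inRange(cv2.cvtColor(w,cv2.COLOR_BGR2HSV),(5,130,40),(18,255,255))
q=proj(c,Tsc([[-30,15,62],[-30,-15,62],[-22,15,62],[-22,-15,62],[52,0,23]]));print(q.round(1))
for v in range(130,235,8):
    d=np.diff(np.r_[0,(m[v]>0).astype(int),0]);print(v,list(zip(np.nonzero(d==1)[0].tolist(),(np.nonzero(d==-1)[0]-1).tolist())))
r=ori(110,-30);z=r.apply([0,0,1]);t=Tsc([-26,-8,45])+.0187*z
plan([(t,r,1)])
E
```

```text
[0.4755 0.377  0.0698] [-0.173  0.256 -0.778  2.095  0.902  0.578  0.318] [-0.6 -1.  -0.3]
[[256.1 262.8]
 [256.9 230.8]
 [242.6 262.7]
 [241.8 230.8]
 [128.2 197.9]]
130 []
138 []
146 []
154 [(151, 156)]
162 [(127, 153)]
170 [(120, 151)]
178 [(123, 148)]
186 [(126, 146)]
194 [(129, 148), (175, 255)]
202 [(132, 211), (240, 255)]
210 [(135, 217), (234, 255)]
218 [(151, 256)]
226 [(153, 166), (177, 184), (206, 256)]
234 [(143, 144), (176, 180), (206, 243), (253, 256), (354, 354), (356, 356)]
[0.019, 0.002, 0.147, -0.003, 0.001, -0.002] 44mm 0deg
```

Request:
{"fn": "drive_tool", "kwargs": {
  "increments": [
    [0.004,0,0.035,0,0,0],
    [0.009,0.001,0.07,0,0,0],
    [0.014,0.002,0.11,0,0,0],
    [0.019,0.002,0.147,0,0,0],
    [0.019,0.002,0.147,0,0,0]
  ]
}}

```text
time: 11.17
ee_pos: [0.4912, 0.3823, 0.0265]
eef_rot: [-0.166, 0.952, 0.044, 0.254]
ft_force: [0.5, 1.4, -0.4]
width: 0.0438
grip_force: 0.3
```

Request:
{"fn": "drive_tool", "kwargs": {
  "increments": [
    [0,0,0,0,0,0],
    [0,0,0,0,0,0],
    [0,0,0,0,0,0],
    [0,0,0,0,0,0],
    [0,0,0,0,0,0]
  ],
  "claw": 1,
  "force": 30
}}

```text
time: 11.58
ee_pos: [0.4909, 0.3827, 0.0273]
eef_rot: [-0.167, 0.952, 0.044, 0.255]
ft_force: [0.1, 0.0, -0.2]
width: 0.0182
grip_force: 0.0
```

Request:
{"fn": "drive_tool", "kwargs": {
  "increments": [
    [0,0,0,0,0,0],
    [0,0,0,0,0,0],
    [0,0,0,0,0,0],
    [0,0,0,0,0,0],
    [0,0,0,0,0,0]
  ]
}}

```text
time: 12.0
ee_pos: [0.4908, 0.3826, 0.0269]
eef_rot: [-0.167, 0.952, 0.044, 0.255]
ft_force: [-3.2, -2.5, 5.3]
width: 0.0077
grip_force: 30.0
```

```bash
python3 - <<'E'
from h import *
p,r=tool();o=np.array([.499,.3584,.004]);print(np.round(read_state()['joint_positions'],3))
W=[((.499,.3584,.014),1),((.5209,.2983,.014),2),((.478,.27,.045),1),((.46,.14,.055),2),((.46,.14,.012),1),((.46,.14,.003),1)]
plan([(p+np.array(w)-o,r,n) for w,n in W])
E
```

```text
[-0.243  0.363 -0.701  2.083  1.077  0.549  0.175]
[-0.017, -0.0, -0.029, 0.0, 0.0, 0.0] 10mm 0deg
[-0.0, -0.107, 0.0, 0.0, 0.0, 0.0] 31mm 0deg
[-0.0, -0.107, 0.0, 0.0, 0.0, 0.0] 31mm 0deg
[0.093, -0.04, -0.173, 0.0, 0.0, 0.0] 60mm 0deg
[0.08, -0.194, -0.065, 0.0, 0.0, 0.0] 65mm 0deg
[0.08, -0.194, -0.065, 0.0, 0.0, 0.0] 65mm 0deg
[0.072, 0.0, 0.124, 0.0, 0.0, 0.0] 43mm 0deg
[0.015, 0.0, 0.026, 0.0, 0.0, 0.0] 9mm 0deg
```

Request:
{"fn": "drive_tool", "kwargs": {
  "increments": [
    [-0.004,0,-0.007,0,0,0],
    [-0.008,0,-0.014,0,0,0],
    [-0.012,0,-0.021,0,0,0],
    [-0.017,0,-0.029,0,0,0],
    [-0.017,0,-0.029,0,0,0]
  ]
}}

```text
time: 12.42
ee_pos: [0.491, 0.3829, 0.0374]
eef_rot: [-0.167, 0.952, 0.044, 0.255]
ft_force: [0.7, 0.2, -1.1]
width: 0.0077
grip_force: 30.0
```

Request:
{"fn": "drive_tool", "kwargs": {
  "increments": [
    [0,-0.02,0,0,0,0],
    [0,-0.04,0,0,0,0],
    [0,-0.065,0,0,0,0],
    [0,-0.09,0,0,0,0],
    [0,-0.107,0,0,0,0]
  ]
}}

```text
time: 12.83
ee_pos: [0.5023, 0.3508, 0.0366]
eef_rot: [-0.166, 0.952, 0.043, 0.254]
ft_force: [0.0, -1.0, -2.1]
width: 0.0079
grip_force: 30.0
```

Request:
{"fn": "drive_tool", "kwargs": {
  "increments": [
    [0,-0.02,0,0,0,0],
    [0,-0.045,0,0,0,0],
    [0,-0.07,0,0,0,0],
    [0,-0.09,0,0,0,0],
    [0,-0.107,0,0,0,0]
  ]
}}

```text
time: 13.25
ee_pos: [0.513, 0.3214, 0.0369]
eef_rot: [-0.166, 0.952, 0.044, 0.254]
ft_force: [-0.4, -0.3, -2.0]
width: 0.0077
grip_force: 30.0
```

Lifted and slid out cleanly. Next I'll carry it to the mat.

Request:
{"fn": "drive_tool", "kwargs": {
  "increments": [
    [0.016,-0.007,-0.03,0,0,0],
    [0.035,-0.015,-0.065,0,0,0],
    [0.055,-0.024,-0.102,0,0,0],
    [0.075,-0.032,-0.14,0,0,0],
    [0.093,-0.04,-0.173,0,0,0]
  ]
}}

```text
time: 13.67
ee_pos: [0.4691, 0.2936, 0.0682]
eef_rot: [-0.167, 0.952, 0.044, 0.254]
ft_force: [0.0, -0.3, -1.9]
width: 0.0074
grip_force: 30.0
```

Request:
{"fn": "drive_tool", "kwargs": {
  "increments": [
    [0.014,-0.034,-0.011,0,0,0],
    [0.03,-0.073,-0.024,0,0,0],
    [0.047,-0.113,-0.038,0,0,0],
    [0.064,-0.154,-0.051,0,0,0],
    [0.08,-0.194,-0.065,0,0,0]
  ]
}}

```text
time: 14.08
ee_pos: [0.4606, 0.2281, 0.0731]
eef_rot: [-0.167, 0.952, 0.044, 0.255]
ft_force: [-0.8, 0.1, -1.7]
width: 0.0076
grip_force: 30.0
```

Request:
{"fn": "drive_tool", "kwargs": {
  "increments": [
    [0.016,-0.039,-0.013,0,0,0],
    [0.033,-0.079,-0.027,0,0,0],
    [0.05,-0.12,-0.041,0,0,0],
    [0.066,-0.16,-0.054,0,0,0],
    [0.08,-0.194,-0.065,0,0,0]
  ]
}}

```text
time: 14.5
ee_pos: [0.4516, 0.1627, 0.0782]
eef_rot: [-0.167, 0.952, 0.044, 0.255]
ft_force: [0.4, -0.1, -1.4]
width: 0.0078
grip_force: 30.0
```

Request:
{"fn": "drive_tool", "kwargs": {
  "increments": [
    [0.013,0,0.022,0,0,0],
    [0.028,0,0.048,0,0,0],
    [0.045,0,0.078,0,0,0],
    [0.06,0,0.104,0,0,0],
    [0.072,0,0.124,0,0,0]
  ]
}}

```text
time: 14.92
ee_pos: [0.4505, 0.161, 0.0412]
eef_rot: [-0.168, 0.952, 0.039, 0.252]
ft_force: [1.2, -0.8, -1.9]
width: 0.0075
grip_force: 30.0
```

```bash
python3 - <<'E'
from h import *
for i in range(3): t=camera('top')
cv2.imwrite('pics/t2.png',t);camera('scene')
p,r=tool();s=read_state();print(p.round(4),np.round(s['joint_positions'],3),np.round(s['ft_force'],1),s['width'])
off=np.array([.4908,.3826,.0269])-[.499,.3584,.004];print('scoop origin est',(p-off).round(4))
plan([(off+[.46,.14,.003],r,1)])
E
```

```text
[0.4509 0.1598 0.0414] [ 0.679 -0.047 -1.124  2.416  0.089  0.235  1.379] [ 0.  -0.9 -1.2] 0.007814742513937935
scoop origin est [0.4591 0.1356 0.0185]
[0.019, 0.013, 0.049, 0.0, 0.0, 0.0] 16mm 0deg
```

```bash
python3 - <<'E'
from h import *
r=R.from_quat([-.167,.952,.044,.255])
off=np.array([.4908,.3826,.0269])-[.499,.3584,.004]
plan([(off+[.50,.133,.022],r,1),(off+[.50,.133,.003],r,1)])
E
```

```text
[-0.115, -0.054, 0.052, -0.01, -0.011, 0.0] 41mm 1deg
[0.032, 0.0, 0.055, -0.0, 0.0, -0.0] 18mm 0deg
```

Request:
{"fn": "drive_tool", "kwargs": {
  "increments": [
    [-0.025,-0.012,0.011,0,0,0],
    [-0.05,-0.024,0.022,-0.005,-0.005,0],
    [-0.08,-0.038,0.036,-0.01,-0.01,0],
    [-0.115,-0.054,0.052,-0.01,-0.011,0],
    [-0.115,-0.054,0.052,-0.01,-0.011,0]
  ]
}}

```text
time: 15.53
ee_pos: [0.4934, 0.1589, 0.0455]
eef_rot: [-0.168, 0.951, 0.044, 0.256]
ft_force: [0.4, 0.9, -1.5]
width: 0.0081
grip_force: 30.0
```

```bash
python3 - <<'E'
from h import *
for i in range(3): camera('top')
p,r0=tool();s=read_state();print(p.round(4),np.round(s['joint_positions'],3),np.round(s['ft_force'],1),r0.as_quat().round(3))
off=np.array([.4908,.3826,.0269])-[.499,.3584,.004];print('scoop origin est',(p-off).round(4))
r=R.from_quat([-.167,.952,.044,.255])
plan([(off+[.50,.133,.003],r,1)])
E
```

```text
[0.4907 0.1591 0.0446] [ 0.67   0.092 -1.09   2.338  0.425  0.259  1.142] [-0.5 -0.1 -2. ] [-0.169  0.951  0.044  0.255]
scoop origin est [0.4989 0.1349 0.0217]
[0.03, -0.007, 0.054, 0.002, -0.001, 0.005] 18mm 0deg
```

Descending onto the mat in slow steps.

Request:
{"fn": "drive_tool", "kwargs": {
  "increments": [
    [0.006,0,0.011,0,0,0],
    [0.012,-0.003,0.022,0,0,0],
    [0.018,-0.005,0.033,0,0,0],
    [0.024,-0.007,0.044,0,0,0],
    [0.03,-0.007,0.054,0,0,0]
  ]
}}

```text
time: 16.1
ee_pos: [0.4918, 0.1564, 0.026]
eef_rot: [-0.168, 0.951, 0.044, 0.255]
ft_force: [-0.5, 0.0, -2.1]
width: 0.0077
grip_force: 30.0
```

Request:
{"fn": "drive_tool", "kwargs": {
  "increments": [
    [0,0,0,0,0,0],
    [0,0,0,0,0,0],
    [0,0,0,0,0,0],
    [0,0,0,0,0,0],
    [0,0,0,0,0,0]
  ]
}}

```text
time: 16.52
ee_pos: [0.4925, 0.1564, 0.0264]
eef_rot: [-0.168, 0.951, 0.044, 0.255]
ft_force: [-0.2, 0.2, -2.7]
width: 0.0076
grip_force: 30.0
```

```bash
python3 - <<'E'
from h import *
p,r0=tool();s=read_state();print(p.round(4),np.round(s['joint_positions'],3),np.round(s['ft_force'],1))
off=np.array([.4908,.3826,.0269])-[.499,.3584,.004];print('scoop origin est',(p-off).round(4))
c=get_calibration('wrist');w=camera('wrist');cv2.imwrite('pics/w8.png',w)
E
```

```text
[0.4925 0.1564 0.0264] [ 0.537  0.139 -0.961  2.35   0.641  0.228  0.939] [-0.2  0.2 -2.7]
scoop origin est [0.5007 0.1322 0.0035]
```

Request:
{"fn": "drive_tool", "kwargs": {
  "increments": [
    [0.002,0,0.003,0,0,0],
    [0.003,0,0.005,0,0,0],
    [0.005,0,0.008,0,0,0],
    [0.005,0,0.008,0,0,0],
    [0.005,0,0.008,0,0,0]
  ]
}}

```text
time: 16.98
ee_pos: [0.4936, 0.1568, 0.0248]
eef_rot: [-0.168, 0.951, 0.044, 0.256]
ft_force: [-18.5, -6.8, 29.2]
width: 0.0077
grip_force: 30.0
```

Request:
{"fn": "drive_tool", "kwargs": {
  "increments": [
    [-0.002,0,-0.003,0,0,0],
    [-0.003,0,-0.004,0,0,0],
    [-0.003,0,-0.004,0,0,0],
    [-0.003,0,-0.004,0,0,0],
    [-0.003,0,-0.004,0,0,0]
  ]
}}

```text
time: 17.4
ee_pos: [0.4927, 0.1565, 0.025]
eef_rot: [-0.168, 0.951, 0.044, 0.255]
ft_force: [-5.3, -1.8, 5.4]
width: 0.0077
grip_force: 30.0
```

Request:
{"fn": "drive_tool", "kwargs": {
  "increments": [
    [0,0,0,0,0,0],
    [0,0,0,0,0,0],
    [0,0,0,0,0,0],
    [0,0,0,0,0,0],
    [0,0,0,0,0,0]
  ],
  "claw": 0.55
}}

```text
time: 17.82
ee_pos: [0.4927, 0.1565, 0.025]
eef_rot: [-0.168, 0.951, 0.044, 0.255]
ft_force: [-0.0, 0.2, 0.4]
width: 0.0329
grip_force: 0.0
```

Request:
{"fn": "drive_tool", "kwargs": {
  "increments": [
    [0,0,0,0,0,0],
    [0,0,0,0,0,0],
    [0,0,0,0,0,0],
    [0,0,0,0,0,0],
    [0,0,0,0,0,0]
  ]
}}

```text
time: 18.23
ee_pos: [0.4927, 0.1564, 0.025]
eef_rot: [-0.168, 0.951, 0.044, 0.255]
ft_force: [0.3, -0.5, -0.3]
width: 0.039
grip_force: 0.0
```

```bash
python3 - <<'E'
from h import *
p,r=tool();z=r.apply([0,0,1]);print(p,z)
c=get_calibration('wrist');w=camera('wrist');cv2.imwrite('pics/w9.png',w)
# retreat: along -z 130 while rising, then go upright
a=p-.12*z
m=np.array([.44,.17,.32])
plan([(a,r,1),(m,ori(110),2),(m,ori(20),3)])
E
```

```text
[0.49268233 0.15644817 0.02499512] [ 0.47039943  0.16938108 -0.86604528]
[-0.0, -0.0, -0.4, 0.0, -0.0, 0.0] 120mm 0deg
[-0.181, 0.05, -0.263, -0.001, 0.333, 0.0] 97mm 15deg
[-0.107, 0.051, -0.301, -0.001, 0.333, 0.0] 97mm 15deg
[0.0, 0.0, 0.0, -0.0, -0.0, 0.667] 0mm 30deg
[0.0, 0.0, 0.0, -0.0, -0.0, 0.667] 0mm 30deg
[0.0, 0.0, 0.0, -0.0, -0.0, 0.667] 0mm 30deg
```

Request:
{"fn": "drive_tool", "kwargs": {
  "increments": [
    [0,0,-0.08,0,0,0],
    [0,0,-0.16,0,0,0],
    [0,0,-0.24,0,0,0],
    [0,0,-0.32,0,0,0],
    [0,0,-0.4,0,0,0]
  ]
}}

```text
time: 18.7
ee_pos: [0.4595, 0.1286, 0.0709]
eef_rot: [-0.162, 0.956, 0.028, 0.242]
ft_force: [0.3, -1.4, -0.8]
width: 0.0391
grip_force: 0.0
```

Request:
{"fn": "drive_tool", "kwargs": {
  "increments": [
    [-0.036,0.01,-0.053,0,0.067,0],
    [-0.072,0.02,-0.105,0,0.133,0],
    [-0.109,0.03,-0.158,0,0.2,0],
    [-0.145,0.04,-0.21,0,0.266,0],
    [-0.181,0.05,-0.263,0,0.333,0]
  ],
  "claw": 0
}}

```text
time: 19.12
ee_pos: [0.4643, 0.1482, 0.1669]
eef_rot: [-0.165, 0.98, 0.005, 0.115]
ft_force: [0.2, 0.4, -1.4]
width: 0.0646
grip_force: 0.0
```

Request:
{"fn": "drive_tool", "kwargs": {
  "increments": [
    [-0.021,0.01,-0.06,0,0.067,0],
    [-0.043,0.02,-0.12,0,0.133,0],
    [-0.064,0.03,-0.18,0,0.2,0],
    [-0.086,0.04,-0.24,0,0.266,0],
    [-0.107,0.05,-0.301,0,0.333,0]
  ]
}}

```text
time: 19.53
ee_pos: [0.4691, 0.1678, 0.2612]
eef_rot: [-0.163, 0.986, -0.016, -0.014]
ft_force: [0.1, 0.4, 0.9]
width: 0.0862
grip_force: 0.0
```

Request:
{"fn": "drive_tool", "kwargs": {
  "increments": [
    [0,0,0,0,0,0.133],
    [0,0,0,0,0,0.267],
    [0,0,0,0,0,0.4],
    [0,0,0,0,0,0.533],
    [0,0,0,0,0,0.667]
  ]
}}

```text
time: 19.95
ee_pos: [0.4687, 0.1684, 0.2601]
eef_rot: [0.099, 0.995, -0.018, -0.009]
ft_force: [-0.5, 0.4, 0.5]
width: 0.0867
grip_force: 0.0
```

Request:
{"fn": "drive_tool", "kwargs": {
  "increments": [
    [0,0,0,0,0,0.133],
    [0,0,0,0,0,0.267],
    [0,0,0,0,0,0.4],
    [0,0,0,0,0,0.533],
    [0,0,0,0,0,0.667]
  ]
}}

```text
time: 20.37
ee_pos: [0.4686, 0.1683, 0.2601]
eef_rot: [0.354, 0.935, -0.02, -0.004]
ft_force: [-1.3, 0.8, -0.6]
width: 0.0872
grip_force: 0.0
```

Request:
{"fn": "drive_tool", "kwargs": {
  "increments": [
    [0,0,0,0,0,0.133],
    [0,0,0,0,0,0.267],
    [0,0,0,0,0,0.4],
    [0,0,0,0,0,0.533],
    [0,0,0,0,0,0.667]
  ]
}}

```text
time: 20.78
ee_pos: [0.4687, 0.1683, 0.2602]
eef_rot: [0.584, 0.812, -0.02, 0.001]
ft_force: [0.4, -0.8, -0.1]
width: 0.0866
grip_force: 0.0
```

```bash
python3 - <<'E'
from h import *
for i in range(3): camera('scene')
p,r=tool();c=get_calibration('wrist');w=camera('wrist');cv2.imwrite('pics/w10.png',w);ct=get_calibration('top');t=camera('top');cv2.imwrite('pics/t3.png',t)
print(p,np.round(read_state()['joint_positions'],3))
b=blob(t,(5,140,60),(15,255,255),(185,175,260,245))
print([cv2.boundingRect(x) for x in b], 'pred',proj(ct,Tsc([[-28,26,42],[-28,-26,42],[52,-26,25],[52,26,25]],(.5,.132,.003))).round(0).tolist())
b=blob(w,(5,140,60),(15,255,255));print('wrist',cv2.boundingRect(b[0]),'pred',proj(c,Tsc([[-28,26,42],[-28,-26,42],[52,-26,25],[52,26,25],[-30,0,58]],(.5,.132,.003))).round(0).tolist())
E
```

```text
[0.46862231 0.16836599 0.26018896] [ 0.447  0.153 -0.975  1.664  0.147  1.429 -0.216]
[(211, 185, 26, 24)] pred [[206.0, 192.0], [212.0, 208.0], [237.0, 200.0], [232.0, 184.0]]
wrist (247, 168, 47, 65) pred [[295.0, 174.0], [249.0, 175.0], [250.0, 234.0], [292.0, 234.0], [272.0, 176.0]]
```

```bash
python3 - <<'E'
from h import *
w=cv2.imread('pics/w10.png');t=cv2.imread('pics/t3.png')
a=cv2.resize(w[140:260,220:320],(500,600),interpolation=cv2.INTER_CUBIC);b=cv2.resize(t[170:250,180:260],(300,300),interpolation=cv2.INTER_CUBIC)
s=camera('scene');cv2.imwrite('pics/s3.png',s)
u=proj(get_calibration('scene'),[[.5,.132,.03]])[0].astype(int);print(u)
d=cv2.resize(s[max(0,u[1]-30):u[1]+30,u[0]-30:u[0]+30],(300,300),interpolation=cv2.INTER_CUBIC)
cv2.imwrite('pics/v10.png',np.hstack([a,np.vstack([b,d])]))
E
```

```text
[240 221]
```

View pics/v10.png

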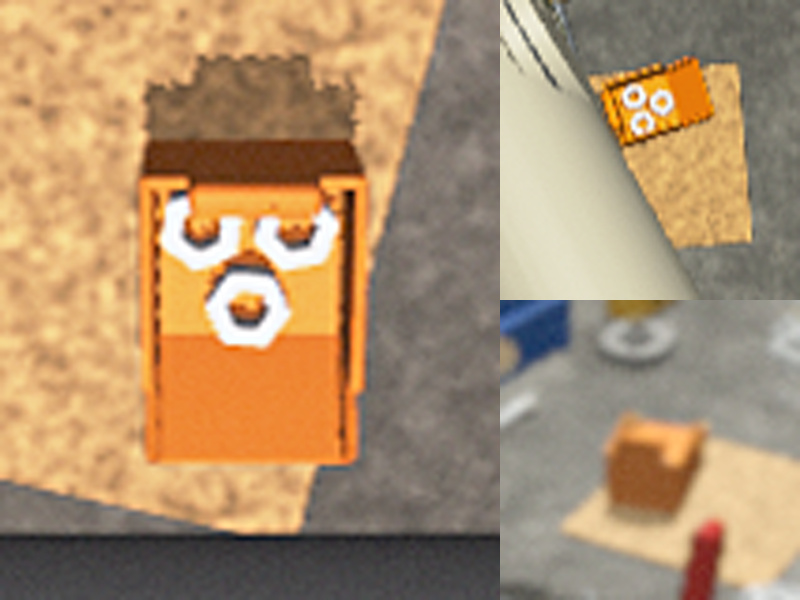

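The scoop stands upright on the mat with all three nuts inside (rear wall top at zoom (140–368,178), lip at row 465). It is close to the mat's far edge but fully supported. I'll fit its pose from these corners.

```bash
python3 - <<'E'
from h import *
from scipy.optimize import least_squares
p,r=tool();c=get_calibration('wrist')
uv=np.array([[143,140],[360,140],[140,178],[368,180],[148,465],[357,465]])/5.+[220,140]-.4
P=np.array([[-28,-26,0],[-28,26,0],[-28,-26,42],[-28,26,42],[52,-26,17],[52,26,17]])/1e3
W=np.array([onz(c,u,q[2]+.003)[0] for u,q in zip(uv,P)])
f=lambda x:(R.from_euler('z',x[2]).apply(P)[:,:2]+x[:2]-W[:,:2]).ravel()
best=min((least_squares(f,[.5,.13,a]) for a in(-1.2,)),key=lambda s:s.cost)
# also mirrored y (image may map +y to the other side)
print(best.x[:2].round(4),np.degrees(best.x[2]).round(2),(best.fun.reshape(-1,2)*1e3).round(1).tolist())
x=best.x;yaw=np.degrees(x[2])
psi=yaw+90
rr=ori(psi,-35);z=rr.apply([0,0,1]);G=Tsc([-2,0,29],(x[0],x[1],.003),yaw);t=G+.0187*z
print(t,psi)
plan([(t-.12*z,rr,2),(t,rr,2)])
E
```

```text
[0.4994 0.1305] -70.16 [[0.9, 0.1], [-1.2, -0.3], [0.3, -0.5], [0.6, 0.5], [0.1, 0.2], [-0.6, -0.0]]
[0.502316   0.12226341 0.01668186] 19.839828749426545
[0.03, 0.034, 0.24, -0.022, -0.372, -0.003] 73mm 17deg
[0.098, 0.03, 0.222, -0.022, -0.372, -0.003] 73mm 17deg
[0.0, -0.0, 0.2, 0.0, 0.0, 0.0] 60mm 0deg
[-0.0, -0.0, 0.2, -0.0, 0.0, 0.0] 60mm 0deg
```

Request:
{"fn": "drive_tool", "kwargs": {
  "increments": [
    [0.006,0.007,0.048,-0.004,-0.074,0],
    [0.012,0.014,0.096,-0.009,-0.149,0],
    [0.018,0.02,0.144,-0.013,-0.223,0],
    [0.024,0.027,0.192,-0.018,-0.298,0],
    [0.03,0.034,0.24,-0.022,-0.372,0]
  ]
}}

```text
time: 21.5
ee_pos: [0.4742, 0.1778, 0.1874]
eef_rot: [0.572, 0.805, -0.098, 0.126]
ft_force: [0.3, -0.1, -0.1]
width: 0.087
grip_force: 0.0
```

Request:
{"fn": "drive_tool", "kwargs": {
  "increments": [
    [0.024,0.007,0.055,-0.005,-0.093,0],
    [0.049,0.015,0.11,-0.011,-0.186,0],
    [0.073,0.022,0.166,-0.016,-0.28,0],
    [0.098,0.03,0.222,-0.022,-0.372,0],
    [0.098,0.03,0.222,-0.022,-0.372,0]
  ]
}}

```text
time: 21.92
ee_pos: [0.4762, 0.1885, 0.1105]
eef_rot: [0.547, 0.781, -0.176, 0.245]
ft_force: [-1.4, 0.4, -0.6]
width: 0.0871
grip_force: 0.0
```

```bash
python3 - <<'E'
from h import *
for i in range(4): camera('scene')
p,r=tool();print(p.round(4),np.round(read_state()['joint_positions'],3))
yaw=-70.16;rr=ori(yaw+90,-35);z=rr.apply([0,0,1]);t=Tsc([-2,0,29],(.4994,.1305,.003),yaw)+.0187*z
plan([(t,rr,2)])
E
```

```text
[0.4799 0.1866 0.1166] [-0.114  0.494 -0.864  1.786  0.84   1.525 -0.914]
[0.002, -0.001, 0.201, -0.002, -0.002, -0.005] 60mm 0deg
[0.002, -0.001, 0.201, -0.002, -0.002, -0.005] 60mm 0deg
```

Request:
{"fn": "drive_tool", "kwargs": {
  "increments": [
    [0,0,0.04,0,0,0],
    [0,0,0.08,0,0,0],
    [0.001,0,0.12,0,0,0],
    [0.002,-0.001,0.16,0,0,0],
    [0.002,-0.001,0.2,0,0,-0.005]
  ]
}}

```text
time: 22.53
ee_pos: [0.4903, 0.1534, 0.0646]
eef_rot: [0.55, 0.779, -0.174, 0.245]
ft_force: [0.2, -0.2, 0.7]
width: 0.0869
grip_force: 0.0
```

Request:
{"fn": "drive_tool", "kwargs": {
  "increments": [
    [0,0,0.05,0,0,0],
    [0,0,0.1,0,0,0],
    [0.001,0,0.15,0,0,0],
    [0.002,-0.001,0.2,0,0,-0.005],
    [0.002,-0.001,0.2,0,0,-0.005]
  ]
}}

```text
time: 22.95
ee_pos: [0.5005, 0.1198, 0.0135]
eef_rot: [0.548, 0.78, -0.176, 0.244]
ft_force: [-0.5, 0.3, 0.2]
width: 0.0868
grip_force: 0.0
```

Request:
{"fn": "drive_tool", "kwargs": {
  "increments": [
    [0,0,0,0,0,0],
    [0,0,0,0,0,0],
    [0,0,0,0,0,0],
    [0,0,0,0,0,0],
    [0,0,0,0,0,0]
  ],
  "claw": 1,
  "force": 35
}}

```text
time: 23.37
ee_pos: [0.5013, 0.1235, 0.0166]
eef_rot: [0.548, 0.781, -0.174, 0.245]
ft_force: [-0.1, 0.3, 0.1]
width: 0.0615
grip_force: 0.0
```

Request:
{"fn": "drive_tool", "kwargs": {
  "increments": [
    [0,0,0,0,0,0],
    [0,0,0,0,0,0],
    [0,0,0,0,0,0],
    [0,0,0,0,0,0],
    [0,0,0,0,0,0]
  ]
}}

```text
time: 23.78
ee_pos: [0.5014, 0.1232, 0.0165]
eef_rot: [0.548, 0.781, -0.174, 0.245]
ft_force: [-0.5, 1.6, 4.4]
width: 0.0516
grip_force: 35.0
```

```bash
python3 - <<'E'
from h import *
p,r=tool();s=read_state();print(p.round(4),r.as_quat().round(4),s['width'],np.round(s['joint_positions'],3))
off=r.inv().apply(np.array([.4994,.1305,.003])-p);print('scoop origin in tool',off.round(4))
# tray orientation/cell from settled top image
ct=get_calibration('top');t=cv2.imread('pics/top0.png')
for n,lo,hi in(('y',(25,120,100),(35,255,255)),('b',(100,120,80),(125,255,255)),('g',(50,120,80),(85,255,255))):
    b=blob(t,lo,hi,(330,160,390,220))[0][:,0];q=onz(ct,b,.005);m=cv2.moments(q[:,:2].astype(np.float32).reshape(-1,1,2));print(n,m['m10']/m['m00'],m['m01']/m['m00'],b.min(0),b.max(0))
g=cv2.cvtColor(t,cv2.COLOR_BGR2HSV)[:,:,2];
for v in(175,190,202): print(g[v,328:392].tolist())
print(proj(ct,[[.506,-.265,.036]]))
E
```

```text
[0.5014 0.1232 0.0165] [ 0.548   0.7807 -0.1738  0.245 ] 0.05158035096695274 [-0.058  0.596 -0.778  1.897  0.977  1.347 -0.967]
scoop origin in tool [0.0139 0.0006 0.0067]
y 0.5063964523097435 -0.2652760680467864 [336 189] [355 209]
b 0.5049344765988174 -0.3377217705635964 [359 190] [378 210]
g 0.5780147195810328 -0.3399555262312773 [360 167] [378 186]
[117, 124, 71, 73, 72, 63, 53, 157, 227, 249, 246, 246, 246, 246, 246, 246, 246, 246, 246, 246, 246, 246, 246, 246, 247, 252, 188, 195, 106, 60, 146, 235, 240, 237, 237, 237, 237, 237, 237, 237, 237, 237, 237, 236, 237, 237, 238, 238, 238, 134, 139, 121, 58, 61, 85, 146, 125, 126, 124, 127, 128, 120, 121, 104]
[114, 69, 66, 73, 77, 57, 54, 255, 253, 250, 249, 249, 249, 250, 250, 249, 249, 249, 249, 250, 251, 244, 246, 248, 244, 246, 213, 215, 94, 58, 148, 237, 236, 236, 236, 236, 237, 234, 233, 233, 233, 234, 233, 233, 236, 235, 231, 141, 156, 121, 120, 92, 57, 60, 85, 141, 112, 119, 120, 126, 126, 117, 102, 96]
[119, 71, 73, 77, 75, 60, 48, 238, 251, 246, 246, 246, 246, 246, 246, 246, 246, 246, 246, 246, 246, 246, 246, 246, 247, 250, 214, 235, 107, 66, 190, 249, 246, 245, 245, 245, 245, 245, 245, 245, 245, 245, 245, 245, 245, 245, 245, 246, 250, 158, 159, 104, 61, 68, 119, 142, 123, 119, 111, 110, 112, 112, 108, 104]
[[347.51217116 197.82660637]]
```

Gripped by the sides (width 51.6 mm). Next is the carry and pour plan.

```bash
cat >> h.py <<'E'
P0=np.array([.5014,.1232,.0165]);R0=R.from_quat([.548,.7807,-.1738,.245]);O0=np.array([.4994,.1305,.003]);S0=R.from_euler('z',-70.16,degrees=True)
def hand(o,yaw,tip=0):
    S=R.from_euler('ZY',[yaw,tip],degrees=True);return np.array(o)+(S*S0.inv()).apply(P0-O0),S*S0.inv()*R0
def lip(l,yaw,tip):
    S=R.from_euler('ZY',[yaw,tip],degrees=True);return hand(np.array(l)-S.apply([.052,0,.019]),yaw,tip)
E
python3 - <<'E'
from h import *
L=[(*hand((.4994,.1305,.11),-70.16),1),(*hand((.4994,.1305,.21),-70.16),1),(*hand((.53,-.20,.21),-110),4)]
p,r=plan(L,P0,R0)
print('tip');p,r=plan([(*lip((.508,-.251,.16),-110,50),3),(*lip((.508,-.251,.07),-110,52),1),(*lip((.508,-.251,.07),-110,64),1),(*lip((.508,-.251,.07),-110,76),1)],p,r)
E
```

```text
[-0.204, -0.001, -0.292, 0.0, 0.0, 0.0] 107mm 0deg
[-0.191, -0.001, -0.273, 0.0, 0.0, 0.0] 100mm 0deg
[-0.218, -0.073, 0.153, 0.127, 0.001, 0.181] 82mm 10deg
[-0.225, -0.026, 0.157, 0.127, 0.001, 0.181] 82mm 10deg
[-0.225, 0.022, 0.158, 0.127, 0.001, 0.181] 82mm 10deg
[-0.219, 0.069, 0.153, 0.127, 0.001, 0.181] 82mm 10deg
tip
[0.007, -0.003, 0.04, -0.0, 0.37, -0.001] 12mm 17deg
[-0.004, -0.003, 0.04, -0.0, 0.37, -0.001] 12mm 17deg
[-0.016, -0.004, 0.037, -0.0, 0.37, -0.001] 12mm 17deg
[-0.08, 0.001, 0.285, -0.0, 0.044, -0.0] 88mm 2deg
[-0.017, -0.0, -0.026, -0.0, 0.267, -0.001] 9mm 12deg
[-0.017, -0.0, -0.026, -0.0, 0.267, -0.001] 9mm 12deg
```

Request:
{"fn": "drive_tool", "kwargs": {
  "increments": [
    [-0.03,0,-0.043,0,0,0],
    [-0.07,0,-0.1,0,0,0],
    [-0.115,0,-0.165,0,0,0],
    [-0.16,0,-0.23,0,0,0],
    [-0.204,-0.001,-0.292,0,0,0]
  ]
}}

```text
time: 24.2
ee_pos: [0.5007, 0.1228, 0.1236]
eef_rot: [0.548, 0.781, -0.175, 0.244]
ft_force: [0.0, -0.5, -2.0]
width: 0.0516
grip_force: 35.0
```

Request:
{"fn": "drive_tool", "kwargs": {
  "increments": [
    [-0.045,0,-0.064,0,0,0],
    [-0.09,0,-0.128,0,0,0],
    [-0.13,0,-0.186,0,0,0],
    [-0.165,0,-0.236,0,0,0],
    [-0.191,-0.001,-0.273,0,0,0]
  ]
}}

```text
time: 24.62
ee_pos: [0.5012, 0.1229, 0.2242]
eef_rot: [0.548, 0.781, -0.174, 0.245]
ft_force: [-0.6, -0.4, -2.9]
width: 0.0516
grip_force: 35.0
```

Request:
{"fn": "drive_tool", "kwargs": {
  "increments": [
    [-0.03,-0.01,0.021,0.018,0,0.025],
    [-0.07,-0.023,0.049,0.041,0,0.058],
    [-0.118,-0.04,0.083,0.069,0,0.098],
    [-0.168,-0.056,0.118,0.098,0,0.14],
    [-0.218,-0.073,0.153,0.127,0,0.181]
  ]
}}

```text
time: 25.03
ee_pos: [0.5075, 0.0371, 0.2219]
eef_rot: [0.615, 0.728, -0.197, 0.228]
ft_force: [0.4, -0.2, -2.1]
width: 0.0517
grip_force: 35.0
```

Request:
{"fn": "drive_tool", "kwargs": {
  "increments": [
    [-0.045,-0.005,0.031,0.025,0,0.036],
    [-0.09,-0.01,0.063,0.051,0,0.072],
    [-0.135,-0.016,0.094,0.076,0,0.109],
    [-0.18,-0.021,0.126,0.102,0,0.145],
    [-0.225,-0.026,0.157,0.127,0,0.181]
  ]
}}

```text
time: 25.45
ee_pos: [0.5142, -0.0438, 0.223]
eef_rot: [0.676, 0.673, -0.215, 0.211]
ft_force: [0.3, 0.0, -1.8]
width: 0.0519
grip_force: 35.0
```

```bash
python3 - <<'E'
from h import *
p,r=tool();s=read_state();print(p.round(4),s['width'],s['ft_force'],np.round(s['joint_positions'],3))
plan([(*hand((.53,-.20,.21),-110),2)])
E
```

```text
[ 0.5142 -0.0438  0.223 ] 0.051863199821986186 [ 0.34068683  0.02220696 -1.81117181] [ 0.267  0.274 -0.746  1.738  0.712  1.556 -0.636]
[-0.223, 0.023, 0.155, 0.125, 0.002, 0.18] 81mm 10deg
[-0.217, 0.069, 0.151, 0.125, 0.002, 0.18] 81mm 10deg
```

Request:
{"fn": "drive_tool", "kwargs": {
  "increments": [
    [-0.045,0.005,0.031,0.025,0,0.036],
    [-0.09,0.009,0.062,0.05,0,0.072],
    [-0.134,0.014,0.093,0.075,0,0.108],
    [-0.178,0.018,0.124,0.1,0,0.144],
    [-0.223,0.023,0.155,0.125,0,0.18]
  ]
}}

```text
time: 25.87
ee_pos: [0.521, -0.1251, 0.2233]
eef_rot: [0.731, 0.612, -0.232, 0.192]
ft_force: [-0.1, -1.3, -2.5]
width: 0.052
grip_force: 35.0
```

Request:
{"fn": "drive_tool", "kwargs": {
  "increments": [
    [-0.055,0.017,0.038,0.031,0,0.045],
    [-0.11,0.035,0.076,0.062,0,0.09],
    [-0.155,0.049,0.108,0.09,0,0.13],
    [-0.193,0.061,0.134,0.112,0,0.16],
    [-0.217,0.069,0.151,0.125,0,0.18]
  ]
}}

```text
time: 26.28
ee_pos: [0.5274, -0.208, 0.2235]
eef_rot: [0.781, 0.546, -0.248, 0.172]
ft_force: [0.1, 0.7, -1.5]
width: 0.0516
grip_force: 35.0
```

```bash
python3 - <<'E'
from h import *
for i in range(2): camera('scene')
p,r=tool();s=read_state();print(p.round(4),np.round(s['joint_positions'],3))
plan([(*lip((.508,-.251,.16),-110,50),3),(*lip((.508,-.251,.07),-110,52),1)])
E
```

```text
[ 0.5274 -0.2072  0.2234] [ 0.422  0.374 -0.585  1.595  0.726  1.59  -0.633]
[0.007, -0.004, 0.039, -0.0, 0.372, -0.001] 12mm 17deg
[-0.004, -0.004, 0.04, -0.0, 0.372, -0.001] 12mm 17deg
[-0.016, -0.004, 0.037, -0.0, 0.372, -0.001] 12mm 17deg
[-0.08, 0.001, 0.285, -0.0, 0.044, -0.0] 88mm 2deg
```

Request:
{"fn": "drive_tool", "kwargs": {
  "increments": [
    [0.001,-0.001,0.008,0,0.074,0],
    [0.003,-0.002,0.016,0,0.149,0],
    [0.004,-0.002,0.023,0,0.223,0],
    [0.006,-0.003,0.031,0,0.298,0],
    [0.007,-0.004,0.039,0,0.372,0]
  ]
}}

```text
time: 26.8
ee_pos: [0.5252, -0.2079, 0.2132]
eef_rot: [0.807, 0.569, -0.13, 0.09]
ft_force: [-0.4, 0.1, -1.8]
width: 0.0519
grip_force: 35.0
```

Request:
{"fn": "drive_tool", "kwargs": {
  "increments": [
    [-0.001,-0.001,0.008,0,0.074,0],
    [-0.002,-0.002,0.016,0,0.149,0],
    [-0.002,-0.002,0.024,0,0.223,0],
    [-0.003,-0.003,0.032,0,0.298,0],
    [-0.004,-0.004,0.04,0,0.372,0]
  ]
}}

```text
time: 27.22
ee_pos: [0.5223, -0.2123, 0.2023]
eef_rot: [0.817, 0.576, -0.011, 0.007]
ft_force: [-0.0, -1.0, -2.3]
width: 0.0518
grip_force: 35.0
```

Request:
{"fn": "drive_tool", "kwargs": {
  "increments": [
    [-0.003,-0.001,0.007,0,0.074,0],
    [-0.006,-0.002,0.015,0,0.149,0],
    [-0.01,-0.002,0.022,0,0.223,0],
    [-0.013,-0.003,0.03,0,0.298,0],
    [-0.016,-0.004,0.037,0,0.372,0]
  ]
}}

```text
time: 27.63
ee_pos: [0.5193, -0.2169, 0.1913]
eef_rot: [0.81, 0.571, 0.108, -0.077]
ft_force: [0.1, 0.5, -1.8]
width: 0.0516
grip_force: 35.0
```

Request:
{"fn": "drive_tool", "kwargs": {
  "increments": [
    [-0.01,0,0.04,0,0.01,0],
    [-0.028,0,0.1,0,0.02,0],
    [-0.046,0,0.165,0,0.03,0],
    [-0.065,0,0.23,0,0.04,0],
    [-0.08,0.001,0.285,0,0.044,0]
  ]
}}

```text
time: 28.05
ee_pos: [0.5184, -0.2174, 0.1001]
eef_rot: [0.809, 0.569, 0.12, -0.087]
ft_force: [0.3, 0.1, -1.7]
width: 0.0518
grip_force: 35.0
```

```bash
python3 - <<'E'
from h import *
for i in range(2): t=camera('top')
cv2.imwrite('pics/t4.png',t)
p,r=tool();s=read_state();print(p.round(4),np.round(s['joint_positions'],3),np.round(s['ft_force'],1),s['width'])
S=r*R0.inv()*S0;z=S.apply([0,0,1]);o=p-(S*S0.inv()).apply(P0-O0);print('tip',np.degrees(np.arccos(z[2])),'lip',(o+S.apply([.052,0,.019])).round(4))
plan([(*lip((.508,-.251,.07),-110,64),1),(*lip((.508,-.251,.07),-110,76),1)])
E
```

```text
[ 0.5171 -0.2168  0.0989] [ 0.993  0.416 -0.605  1.721 -0.073  1.106  0.115] [-0.2  0.7 -1.3] 0.05137839319441371
tip 52.069955570683504 lip [ 0.5068 -0.2468  0.0672]
[-0.026, 0.008, -0.038, -0.008, 0.265, 0.001] 14mm 12deg
[-0.017, -0.0, -0.026, -0.0, 0.267, -0.001] 9mm 12deg
```

Request:
{"fn": "drive_tool", "kwargs": {
  "increments": [
    [-0.005,0.002,-0.008,0,0.053,0],
    [-0.01,0.003,-0.015,0,0.106,0],
    [-0.016,0.005,-0.023,0,0.159,0],
    [-0.021,0.006,-0.03,0,0.212,0],
    [-0.026,0.008,-0.038,0,0.265,0]
  ]
}}

```text
time: 28.57
ee_pos: [0.5181, -0.2293, 0.112]
eef_rot: [0.792, 0.557, 0.205, -0.145]
ft_force: [-0.5, -0.7, -1.7]
width: 0.0515
grip_force: 35.0
```

Request:
{"fn": "drive_tool", "kwargs": {
  "increments": [
    [-0.003,0,-0.005,0,0.053,0],
    [-0.007,0,-0.01,0,0.107,0],
    [-0.01,0,-0.016,0,0.16,0],
    [-0.014,0,-0.021,0,0.214,0],
    [-0.017,0,-0.026,0,0.267,0]
  ]
}}

```text
time: 28.98
ee_pos: [0.5151, -0.2375, 0.116]
eef_rot: [0.766, 0.539, 0.287, -0.203]
ft_force: [0.3, 0.3, -1.7]
width: 0.052
grip_force: 35.0
```

Request:
{"fn": "drive_tool", "kwargs": {
  "increments": [
    [0,0,0,0,0,0],
    [0,0,0,0,0,0],
    [0,0,0,0,0,0],
    [0,0,0,0,0,0],
    [0,0,0,0,0,0]
  ]
}}

```text
time: 29.4
ee_pos: [0.515, -0.2371, 0.1155]
eef_rot: [0.766, 0.539, 0.286, -0.202]
ft_force: [0.4, -0.3, -0.9]
width: 0.0518
grip_force: 35.0
```

```bash
python3 - <<'E'
from h import *
p,r=tool();s=read_state();print(p.round(4),np.round(s['joint_positions'],3),np.round(s['ft_force'],1),s['width'])
S=r*R0.inv()*S0;z=S.apply([0,0,1]);o=p-(S*S0.inv()).apply(P0-O0);print('tip',np.degrees(np.arccos(z[2])),'lip',(o+S.apply([.052,0,.019])).round(4))
F=[]
import numpy as np
for i in range(4): camera('scene');F.append(read_state()['ft_force'][2])
print(np.mean(F))
plan([(*lip((.508,-.251,.07),-110,84),1)])
E
```

```text
[ 0.515  -0.2371  0.1155] [ 1.226  0.607 -0.656  1.61  -0.343  1.265  0.421] [ 0.4 -0.3 -0.9] 0.05180685509021971
tip 75.95590087633371 lip [ 0.5101 -0.2525  0.0737]
-1.2355222467712899
[-0.016, -0.008, -0.006, -0.002, 0.178, -0.0] 5mm 8deg
```

Request:
{"fn": "drive_tool", "kwargs": {
  "increments": [
    [-0.004,-0.002,-0.002,0,0.04,0],
    [-0.008,-0.004,-0.003,0,0.08,0],
    [-0.012,-0.006,-0.005,0,0.13,0],
    [-0.016,-0.008,-0.006,0,0.178,0],
    [-0.016,-0.008,-0.006,0,0.178,0]
  ]
}}

```text
time: 30.02
ee_pos: [0.5091, -0.2433, 0.1112]
eef_rot: [0.745, 0.52, 0.34, -0.241]
ft_force: [-0.2, 1.0, -1.6]
width: 0.0516
grip_force: 35.0
```

```bash
python3 - <<'E'
from h import *
F=[]
for i in range(10): camera('scene');F.append(read_state()['ft_force'][2])
print(np.mean(F),read_state()['time'])
p,r=plan([(*lip((.508,-.251,.16),-110,70),1),(*lip((.508,-.251,.20),-110,40),1),(*hand((.53,-.20,.22),-110,0),2)])
plan([(*hand((.49,.125,.21),-70.16),4)],p,r)
E
```

```text
-1.083172106250417 30.5167
[0.24, -0.0, -0.163, -0.001, -0.311, 0.001] 86mm 14deg
[0.094, 0.0, -0.034, 0.001, -0.667, 0.002] 29mm 30deg
[0.018, 0.005, -0.014, 0.001, -0.444, 0.001] 7mm 20deg
[0.013, 0.005, -0.019, 0.001, -0.444, 0.001] 7mm 20deg
[0.205, -0.12, -0.133, -0.127, -0.001, -0.181] 81mm 10deg
[0.219, -0.076, -0.143, -0.127, -0.001, -0.181] 81mm 10deg
[0.226, -0.03, -0.148, -0.127, -0.001, -0.181] 81mm 10deg
[0.227, 0.018, -0.149, -0.127, -0.001, -0.181] 81mm 10deg
```

Request:
{"fn": "drive_tool", "kwargs": {
  "increments": [
    [0.048,0,-0.033,0,-0.062,0],
    [0.096,0,-0.065,0,-0.124,0],
    [0.144,0,-0.098,0,-0.187,0],
    [0.192,0,-0.13,0,-0.249,0],
    [0.24,0,-0.163,0,-0.311,0]
  ]
}}

```text
time: 30.93
ee_pos: [0.5145, -0.2315, 0.2009]
eef_rot: [0.781, 0.548, 0.245, -0.173]
ft_force: [0.3, -0.7, -1.1]
width: 0.0516
grip_force: 35.0
```

Request:
{"fn": "drive_tool", "kwargs": {
  "increments": [
    [0.019,0,-0.007,0,-0.133,0],
    [0.038,0,-0.014,0,-0.267,0],
    [0.056,0,-0.02,0,-0.4,0],
    [0.075,0,-0.027,0,-0.533,0],
    [0.094,0,-0.034,0,-0.667,0]
  ]
}}

```text
time: 31.35
ee_pos: [0.5207, -0.2156, 0.2258]
eef_rot: [0.818, 0.574, 0.034, -0.023]
ft_force: [-0.3, 0.1, -2.1]
width: 0.0512
grip_force: 35.0
```

Request:
{"fn": "drive_tool", "kwargs": {
  "increments": [
    [0.004,0.001,-0.003,0,-0.089,0],
    [0.007,0.002,-0.006,0,-0.178,0],
    [0.011,0.003,-0.008,0,-0.266,0],
    [0.014,0.004,-0.011,0,-0.355,0],
    [0.018,0.005,-0.014,0,-0.444,0]
  ]
}}

```text
time: 31.77
ee_pos: [0.5236, -0.211, 0.2296]
eef_rot: [0.811, 0.57, -0.108, 0.075]
ft_force: [-0.1, 0.6, -1.7]
width: 0.0516
grip_force: 35.0
```

Request:
{"fn": "drive_tool", "kwargs": {
  "increments": [
    [0.003,0.001,-0.004,0,-0.089,0],
    [0.005,0.002,-0.008,0,-0.178,0],
    [0.008,0.003,-0.011,0,-0.266,0],
    [0.01,0.004,-0.015,0,-0.355,0],
    [0.013,0.005,-0.019,0,-0.444,0]
  ]
}}

```text
time: 32.18
ee_pos: [0.5269, -0.2064, 0.234]
eef_rot: [0.78, 0.548, -0.247, 0.173]
ft_force: [-0.1, -0.0, -2.3]
width: 0.0516
grip_force: 35.0
```

```bash
python3 - <<'E'
from h import *
p,r=tool();s=read_state();print(p.round(4),np.round(s['joint_positions'],3),s['width'])
plan([(*hand((.53,-.20,.22),-110,0),1),(*hand((.49,.125,.21),-70.16),4)])
E
```

```text
[ 0.5269 -0.2064  0.234 ] [ 0.457  0.37  -0.632  1.585  0.736  1.611 -0.628] 0.051634557567261596
[-0.0, 0.001, 0.002, 0.005, 0.003, 0.003] 0mm 0deg
[0.205, -0.12, -0.133, -0.127, -0.001, -0.181] 81mm 10deg
[0.219, -0.076, -0.143, -0.127, -0.001, -0.181] 81mm 10deg
[0.226, -0.03, -0.148, -0.127, -0.001, -0.181] 81mm 10deg
[0.227, 0.018, -0.149, -0.127, -0.001, -0.181] 81mm 10deg
```

Request:
{"fn": "drive_tool", "kwargs": {
  "increments": [
    [0.04,-0.024,-0.026,-0.025,0,-0.036],
    [0.08,-0.048,-0.053,-0.05,0,-0.072],
    [0.123,-0.072,-0.08,-0.076,0,-0.108],
    [0.164,-0.096,-0.106,-0.1,0,-0.145],
    [0.205,-0.12,-0.133,-0.127,0,-0.181]
  ]
}}

```text
time: 32.6
ee_pos: [0.5172, -0.1243, 0.2316]
eef_rot: [0.729, 0.615, -0.229, 0.193]
ft_force: [-0.1, -0.3, -0.9]
width: 0.052
grip_force: 35.0
```

Request:
{"fn": "drive_tool", "kwargs": {
  "increments": [
    [0.044,-0.015,-0.029,-0.025,0,-0.036],
    [0.088,-0.03,-0.057,-0.05,0,-0.072],
    [0.131,-0.046,-0.086,-0.076,0,-0.108],
    [0.175,-0.061,-0.114,-0.1,0,-0.145],
    [0.219,-0.076,-0.143,-0.127,0,-0.181]
  ]
}}

```text
time: 33.02
ee_pos: [0.5083, -0.0432, 0.2286]
eef_rot: [0.673, 0.676, -0.212, 0.212]
ft_force: [0.7, -0.6, -0.6]
width: 0.0519
grip_force: 35.0
```

Request:
{"fn": "drive_tool", "kwargs": {
  "increments": [
    [0.045,-0.006,-0.03,-0.025,0,-0.036],
    [0.09,-0.012,-0.059,-0.05,0,-0.072],
    [0.135,-0.018,-0.089,-0.076,0,-0.108],
    [0.18,-0.024,-0.118,-0.1,0,-0.145],
    [0.226,-0.03,-0.148,-0.127,0,-0.181]
  ]
}}

```text
time: 33.43
ee_pos: [0.4993, 0.0378, 0.2262]
eef_rot: [0.612, 0.732, -0.192, 0.23]
ft_force: [-0.6, -0.6, -0.9]
width: 0.0518
grip_force: 35.0
```

Request:
{"fn": "drive_tool", "kwargs": {
  "increments": [
    [0.055,0.004,-0.036,-0.03,0,-0.043],
    [0.11,0.009,-0.072,-0.06,0,-0.088],
    [0.155,0.012,-0.102,-0.087,0,-0.125],
    [0.195,0.016,-0.128,-0.11,0,-0.155],
    [0.227,0.018,-0.149,-0.127,0,-0.181]
  ]
}}

```text
time: 33.85
ee_pos: [0.4903, 0.1192, 0.224]
eef_rot: [0.546, 0.782, -0.171, 0.246]
ft_force: [-0.8, 0.5, -0.1]
width: 0.0516
grip_force: 35.0
```

```bash
python3 - <<'E'
from h import *
F=[]
for i in range(5): t=camera('top');F.append(read_state()['ft_force'][2])
cv2.imwrite('pics/t5.png',t);t0=cv2.imread('pics/top0.png');print(np.mean(F))
d=np.abs(t.astype(int)-t0).max(2)[150:225,325:395]
n,l,st,ce=cv2.connectedComponentsWithStats((d>50).astype(np.uint8));ct=get_calibration('top')
for i in range(1,n):
    if st[i,4]>6: print(st[i],(ce[i]+[325,150]).round(1),onz(ct,ce[i]+[325,150],.01).round(4))
hs=cv2.inRange(cv2.cvtColor(t,cv2.COLOR_BGR2HSV),(24,120,100),(35,255,255))
for v in range(187,212): print(''.join('y' if hs[v,u] else '.' for u in range(332,360)))
w=camera('wrist');cv2.imwrite('pics/w11.png',w)
p,r=tool();print(p.round(4),np.round(read_state()['joint_positions'],3))
plan([(*hand((.49,.125,.05),-70.16),2),(*hand((.49,.125,.006),-70.16),1)])
E
```

```text
-1.3817983903241404
[24 39  7  7 31] [352.6 191.9] [[ 0.5283 -0.2866  0.01  ]]
[18 49 13 12 80] [349.1 204.4] [[ 0.4887 -0.2754  0.01  ]]
............................
............................
....yyyyyyyyyyyyyyyyy.......
....yyyyyyyyyyyyyyyyy.......
....yyyyyyyyyyyyyyyy........
....yyyyyyyyyyyyyyy.........
....yyyyyyyyyyyyyyy....y....
....yyyyyyyyyyyyyyy...yy....
....yyyyyyyyyyyyyyyyyyyy....
....yyyyyyyyyyyyyyyyyyyy....
....yyyyyyyyyyyyyyyyyyyy....
....yyyyyyyyyyyyyyyyyyyy....
....yyyyyyyyyyyyyyy....y....
....yyyyyyyyyyyyyy..........
....yyyyyyyyyyyyyy..yy......
....yyyyyyyyyyyyyy..yy......
....yyyyyyyyyyyyyy..........
....yyyyyyyyyy...y.....y....
....yyyyyyyyyy....yy...y....
....yyyyyyyyy.....yyyyyy....
....yyyyyyyyy.....yyyyyy....
....yyyyyyyyy....yyyyyyy....
.......yyyyyy....yyyyyyy....
............................
............................
[0.4909 0.1162 0.224 ] [ 0.114  0.274 -0.94   1.776  0.746  1.56  -0.643]
[0.154, 0.003, 0.218, 0.001, -0.001, -0.001] 80mm 0deg
[0.155, 0.003, 0.218, 0.001, -0.001, -0.001] 80mm 0deg
[0.084, 0.0, 0.12, 0.0, -0.0, 0.0] 44mm 0deg
```

Three nuts show up in the yellow cell, at pixels (353,192), (351,201) and (347,206). Now I'll set the empty scoop back on the mat.

Request:
{"fn": "drive_tool", "kwargs": {
  "increments": [
    [0.025,0,0.035,0,0,0],
    [0.057,0.001,0.08,0,0,0],
    [0.09,0.002,0.128,0,0,0],
    [0.123,0.003,0.175,0,0,0],
    [0.154,0.003,0.218,0,0,0]
  ]
}}

```text
time: 34.57
ee_pos: [0.4911, 0.1171, 0.142]
eef_rot: [0.548, 0.781, -0.173, 0.245]
ft_force: [0.1, -0.0, -1.6]
width: 0.0514
grip_force: 35.0
```

Request:
{"fn": "drive_tool", "kwargs": {
  "increments": [
    [0.031,0,0.044,0,0,0],
    [0.062,0.001,0.088,0,0,0],
    [0.094,0.002,0.132,0,0,0],
    [0.127,0.003,0.178,0,0,0],
    [0.155,0.003,0.218,0,0,0]
  ]
}}

```text
time: 34.98
ee_pos: [0.4915, 0.1182, 0.0617]
eef_rot: [0.548, 0.781, -0.173, 0.245]
ft_force: [-0.6, 0.5, -1.3]
width: 0.0516
grip_force: 35.0
```

Request:
{"fn": "drive_tool", "kwargs": {
  "increments": [
    [0.02,0,0.028,0,0,0],
    [0.04,0,0.057,0,0,0],
    [0.06,0,0.085,0,0,0],
    [0.075,0,0.107,0,0,0],
    [0.084,0,0.12,0,0,0]
  ]
}}

```text
time: 35.4
ee_pos: [0.4916, 0.119, 0.0188]
eef_rot: [0.547, 0.781, -0.172, 0.245]
ft_force: [0.1, 0.7, -1.3]
width: 0.0518
grip_force: 35.0
```

Request:
{"fn": "drive_tool", "kwargs": {
  "increments": [
    [0,0,0,0,0,0],
    [0,0,0,0,0,0],
    [0,0,0,0,0,0],
    [0,0,0,0,0,0],
    [0,0,0,0,0,0]
  ]
}}

```text
time: 35.82
ee_pos: [0.4921, 0.1193, 0.0202]
eef_rot: [0.547, 0.781, -0.172, 0.246]
ft_force: [-0.0, 0.5, -1.5]
width: 0.0516
grip_force: 35.0
```

```bash
python3 - <<'E'
from h import *
p,r=tool();s=read_state();print(p.round(4),np.round(s['joint_positions'],3),np.round(s['ft_force'],1))
S=r*R0.inv()*S0;o=p-(S*S0.inv()).apply(P0-O0);print('origin',o.round(4),'tilt',np.degrees(np.arccos(S.apply([0,0,1])[2])))
plan([(*hand((.49,.125,.003),-70.16),1)])
E
```

```text
[0.4921 0.1193 0.0202] [-0.022  0.585 -0.822  1.924  0.984  1.353 -0.98 ] [-0.   0.5 -1.5]
origin [0.4901 0.1267 0.0068] tilt 0.21943966959004207
[0.003, -0.002, 0.013, 0.006, -0.002, 0.0] 4mm 0deg
```

Request:
{"fn": "drive_tool", "kwargs": {
  "increments": [
    [0.002,0,0.003,0,0,0],
    [0.003,0,0.005,0,0,0],
    [0.005,0,0.007,0,0,0],
    [0.007,0,0.01,0,0,0],
    [0.007,0,0.01,0,0,0]
  ]
}}

```text
time: 36.23
ee_pos: [0.4918, 0.1193, 0.0165]
eef_rot: [0.547, 0.781, -0.172, 0.246]
ft_force: [-0.9, 0.6, 4.2]
width: 0.0518
grip_force: 35.0
```

Request:
{"fn": "drive_tool", "kwargs": {
  "increments": [
    [0,0,0,0,0,0],
    [0,0,0,0,0,0],
    [0,0,0,0,0,0],
    [0,0,0,0,0,0],
    [0,0,0,0,0,0]
  ]
}}

```text
time: 36.65
ee_pos: [0.4918, 0.1193, 0.0165]
eef_rot: [0.547, 0.781, -0.172, 0.246]
ft_force: [-1.9, 1.1, 5.4]
width: 0.0517
grip_force: 35.0
```

In contact at about 5 N. Releasing and backing off along the fingers.

Request:
{"fn": "drive_tool", "kwargs": {
  "increments": [
    [0,0,0,0,0,0],
    [0,0,0,0,0,0],
    [0,0,0,0,0,0],
    [0,0,0,0,0,0],
    [0,0,0,0,0,0]
  ],
  "claw": 0
}}

```text
time: 37.07
ee_pos: [0.4918, 0.1192, 0.016]
eef_rot: [0.547, 0.781, -0.172, 0.245]
ft_force: [-0.0, 0.5, 0.2]
width: 0.077
grip_force: 0.0
```

Request:
{"fn": "drive_tool", "kwargs": {
  "increments": [
    [0,0,0,0,0,0],
    [0,0,0,0,0,0],
    [0,0,0,0,0,0],
    [0,0,0,0,0,0],
    [0,0,0,0,0,0]
  ]
}}

```text
time: 37.48
ee_pos: [0.4918, 0.1192, 0.0161]
eef_rot: [0.547, 0.781, -0.172, 0.245]
ft_force: [-0.6, 0.6, 0.5]
width: 0.0867
grip_force: 0.0
```

Request:
{"fn": "drive_tool", "kwargs": {
  "increments": [
    [0,0,-0.05,0,0,0],
    [0,0,-0.12,0,0,0],
    [0,0,-0.19,0,0,0],
    [0,0,-0.26,0,0,0],
    [0,0,-0.33,0,0,0]
  ]
}}

```text
time: 37.9
ee_pos: [0.4718, 0.1738, 0.0991]
eef_rot: [0.547, 0.782, -0.172, 0.245]
ft_force: [0.0, 0.3, -0.3]
width: 0.0871
grip_force: 0.0
```

Request:
{"fn": "drive_tool", "kwargs": {
  "increments": [
    [0,0,-0.07,0,0,0],
    [0,0,-0.14,0,0,0],
    [0,0,-0.2,0,0,0],
    [0,0,-0.25,0,0,0],
    [0,0,-0.25,0,0,0]
  ]
}}

```text
time: 38.32
ee_pos: [0.4575, 0.2158, 0.1616]
eef_rot: [0.547, 0.782, -0.17, 0.246]
ft_force: [-0.4, 0.7, 0.1]
width: 0.087
grip_force: 0.0
```

```bash
python3 - <<'E'
from h import *
for i in range(5): camera('scene')
p,r=tool();c=get_calibration('wrist');w=camera('wrist');cv2.imwrite('pics/w12.png',w);t=camera('top');cv2.imwrite('pics/t6.png',t);ct=get_calibration('top')
b=blob(w,(5,140,60),(15,255,255));print('wrist',[cv2.boundingRect(x) for x in b])
Q=Tsc([[-28,26,0],[-28,-26,0],[-28,26,42],[-28,-26,42],[52,-26,17],[52,26,17],[-30,15,58],[-30,-15,58]],(.490,.1267,.003),-70.16)
print(proj(c,Q).round(0).tolist())
hsv=cv2.cvtColor(w,cv2.COLOR_BGR2HSV)
x,y,ww,hh=cv2.boundingRect(b[0]);print('non-orange inside',np.mean(cv2.inRange(hsv[y:y+hh,x:x+ww],(0,0,90),(180,70,255))>0))
t0=cv2.imread('pics/top0.png');d=np.abs(t.astype(int)-t0).max(2)>50
for n,(x0,y0,x1,y1) in dict(bearing=(178,235,202,258),gear=(260,147,282,168),tape=(280,135,306,154)).items(): print(n,d[y0:y1,x0:x1].sum())
print(p,read_state()['time'])
E
```

```text
wrist [(220, 136, 60, 72)]
[[280.0, 136.0], [225.0, 136.0], [282.0, 168.0], [222.0, 168.0], [228.0, 203.0], [275.0, 203.0], [271.0, 180.0], [234.0, 180.0]]
non-orange inside 0.04837962962962963
bearing 28
gear 0
tape 0
[0.45776351 0.21174164 0.15805015] 38.6667
```

```bash
python3 - <<'E'
from h import *
for f in('top0','t3','t6'):
    t=cv2.imread(f'pics/{f}.png')[235:258,178:202];m=cv2.inRange(t,(190,190,190),(255,255,255));ys,xs=np.nonzero(m);print(f,len(xs),xs.mean() if len(xs) else 0,ys.mean() if len(xs) else 0)
t=cv2.imread('pics/t6.png');hs=cv2.inRange(cv2.cvtColor(t,cv2.COLOR_BGR2HSV),(24,120,100),(35,255,255))[187:211,332:360]
h5=cv2.inRange(cv2.cvtColor(cv2.imread('pics/t5.png'),cv2.COLOR_BGR2HSV),(24,120,100),(35,255,255))[187:211,332:360];print('cell change',(hs!=h5).sum())
print(close_job())
E
```

```text
top0 114 12.12280701754386 10.771929824561404
t3 282 16.77659574468085 9.056737588652481
t6 108 12.11111111111111 10.712962962962964
cell change 1
the job is handed in; nothing more can be done
None
```

The job is handed in: all three nuts lie in the yellow cell, the empty scoop stands upright and released on the cork mat, and the tape measure, bearing and gear look unmoved in the last pictures; the verdict was not shown.

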